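Prop the parts-bin lid and present a canister to the scanner

TASK

Lift the clear lid of the blue parts bin until its side stay drops behind the catch, let it down on the stay and let go. Then reach in under the lid, lift out the round metal canister and set it down gently, upright, in the circle engraved on the scanner's base plate, with the middle of its paper label facing the scanner window. Leave the lid propped on its stay, let go of the canister, and leave everything else where it is.

Things in the scene. Friction and masses are not known exactly. Their poses are not given: they have to be found in the camera images.
- bin: Fixed blue open-topped parts bin, 200 (x) x 280 (y) x 100 high, walls and floor 5 thick; origin at the centre of its underside, z up. Its lid is hinged along the top of its +x wall; the robot's side is -x. It may stand turned by up to 0.3 rad.
- stay_catch (a point): Foot of the catch's straight rear face: x = -10, y = -154, z = 86 in the bin's frame. A steel rail (top at height 86, y -166 to -142) runs along the outside of the bin's -y wall; on it a tooth ramps up from x = -48 to height 93 at x = -18 and drops straight down at x = -10. The stay's foot is caught when it sits on the rail just beyond (+x of) that face.
- lid (a joint): Angle of the lid, rad: 0 shut (level), growing as its front is raised; stop at 1.22. A clear sheet with a grey rim, 200 x 280 x 7, 0.3 kg, free to fall: unpropped it drops shut. Raised past about 1.06 the stay drops behind the catch by itself (1.15 is safe); lowered again the lid comes to rest on the stay at about 0.99.
- lid_hinge (a point): Middle of the lid's hinge axis: x = 100, y = 0, z = 100 in the bin's frame. The axis runs along the bin's y. The frame turns with the lid.
- lid_handle (a point): Middle of the lid's handle: a round steel bar 12 thick, 100 long, parallel to the hinge, on a leg at each end, 45 in front of the lid's front edge, 245 from the hinge axis and 4 off the plane through it. Lid shut: at height 104, 145 on the robot's side of the bin's centre, 39 free between bar and bin. It can be pinched across from above and turns between the fingers.
- stay_foot (a point): Foot of the stay (centre of a cross pin 8 thick): a thin steel rod 105 long pivoted on the lid's -y edge, 95 from the hinge axis. It swings freely by gravity and its foot drags along the rail as the lid rises. Caught: in the bin's frame x about -6, z about 90.
- canister: Loose plain steel canister, upright cylinder 50 across and 85 high, 0.14 to 0.28 kg, with dark bands, standing on the floor of the bin in its rear half, under the propped lid; origin at the centre of its underside, z up along its axis. A paper label 23 wide and 56 high is on its side, centred on its own +x direction; a 12 wide paper tab runs from it over the top edge.
- canister_label (a point): Middle of the canister's label: on its side, 25 from the axis in its +x direction, 42.5 above its underside.
- scanner: Fixed scanner: an aluminium base plate 200 (x) x 130 (y) x 8 thick with a grey block 60 x 100 x 110 standing at its +x end, front face at x = 40. Origin at the centre of the plate's underside, z up. The black window in the block's front looks along -x. May stand turned by up to 0.4 rad.
- scan_pad (a point): Centre of the engraved circle (64 across) on top of the scanner's plate: x = -40, y = 0, z = 8 in the scanner's frame.
- scan_window (a point): Middle of the scanner's window: x = 36, y = 0, z = 50.5 in the scanner's frame, 76 from the circle's centre. With the label facing it the canister's +x is along the scanner's +x.
- carton: Bystander: loose cardboard box 42 x 42 x 55 high in the rear half of the bin beside the canister, about 110 between centres (which is left and which right varies); origin at the centre of its underside.
- bearing: Bystander: loose steel ring, 46 across, 14 high, lying in the front half of the bin; origin at the centre of its underside.
- tape_roll: Bystander: cardboard ring 90 across, 24 high, lying on the bench between bin and scanner, nearer the robot; origin at the centre of its underside.
- oil_bottle: Bystander: grey bottle 60 across, 150 high, on the bench behind and between bin and scanner; origin at the centre of its underside.
- spanner: Bystander: steel wrench lying on the bench, left of the scanner and nearer the robot; origin under its middle.
- brake_disc: Bystander: flat dark steel ring 170 across, 6 thick, on the bench at the right front; origin at the centre of its underside.
- part_box: Bystander: cardboard box 70 x 90 x 50 on the bench left of the scanner; origin at the centre of its underside.
There are look-alikes about, which are no part of the job. Leave any purple look-alike of the scanner alone.

How it is judged:
By the outcome, as a careful person would: the job done as asked, in the order asked, and still so for the second after the job is handed in, with the robot touching nothing.
It also fails if it takes over 67 s, if anything falls off the work surface, if the arm or the gripper's body presses on something with over 40 N, if the wrist force passes 120 N, or if a joint passes its speed limit or range.

ROBOT

A 6-joint arm with a two-finger parallel gripper is mounted at the origin on the work surface. World frame = base frame: x ahead of the robot, y to its left, z up, the work surface at z = 0. Lengths are in mm, angles in rad, forces in N, time in s.
With the tool pointing down it reaches from about 350 to 775 mm from the base axis. Payload 7.3 kg.
Tool frame: the origin (TCP) lies at the very end of the fingers, on their centre line; the grasp point (between the pads) lies 19 mm behind it (bot.grasp_offset is the distance from the TCP to the grasp point, in mm); z points along the fingers, y is the direction in which the jaws open and shut (so a half turn about z gives the same grasp; the last joint's range is limited). The gripper opens to 92 mm and grips with 3 to 60 N. Pads are 19 mm wide; open, the fingers measure 130 mm over their backs; the gripper's body (75 mm by 190 mm) begins 47 mm behind the grasp point.
Start: joints at [-1.408, 0.342, 1.524, -0, 1.275, -0.146], TCP at [159.578, -500.18, 226.741] pointing down, gripper open.
Joint ranges: [-2.53, 2.53], [-0.77, 2.02], [0.04, 2.7], [-1, 4.14], [0.28, 2.66], [-3.11, 3.11]. Speed limits (rad/s): [2.57, 2.57, 3.14, 3.14, 3.14, 3.14].

INTERFACE

Orientations are given as [roll, pitch, yaw] about the fixed x, y, z axes, in that order (R = Rz(yaw) Ry(pitch) Rx(roll)).
In Python, from plant import bot gives the robot as it stands.
- The arm moves only by the tool servo_tool, never from a script. Its arguments are lists of equal length, an entry for each row: "angular": the turn, a rotation vector about the world's x, y, z in degrees, a list of three; "slide": the shift along the world's x, y, z in mm, a list of three; "grip": the opening, from -1 (shut) to 1 (fully open), so that 0 is half open. In form: {"angular": [[ax, ay, az], ...], "slide": [[dx, dy, dz], ...], "grip": [grip, ...]}. A call has 1 to 10 rows; each row is the pose to reach, as a shift and turn from the pose commanded when the call began; what a row does not reach only later rows make up. A row lasts 1/12 s, in which the tool goes at most 41.7 mm and 7.16 degrees, less where a joint would pass 70% of its speed; a pose out of reach is approached as far as the arm can. A call with a gripper value outside its range is refused whole. The fingers move at their own pace and stop on an object; the grip force is fixed at half the most. Time passes only in rows, so rows that repeat a pose let the fingers close. It gives the time, the measured TCP pose, the force and the opening at its end, in the units of the state.
- bot.get_obs(): the state, without advancing time (a new reading comes with each control period).
- bot.capture(name): name is "side" or "top" or "wrist"; returns a dict with "img" (480x640x3 uint8, blue, green, red), "range_z" (480x640 float32, mm along the optical axis (not along the pixel's ray), 0 where there is no reading), "fov_y" (degrees; the focal length in pixels is half the picture's height over the tangent of half this angle, whatever the lens; pixels are square), "cx", "cy" (the principal point, pixels), "R" (3x3) and "t" (3): a world point X has camera coordinates R X + t; the wrist camera has in their place "T_tool_cam" (4x4, takes a point from camera to tool coordinates, whose origin is the TCP and whose axes are the flange's). Camera axes: x right, y down, z forward; pixel columns grow to the right and rows downward; lengths in mm; the calibration is good to about 2 mm. A picture is of the moment at which its call begins: read the wrist's pose just before it.
- bot.close_job(): hands the job in, once; it reports no verdict.
The state is a dict: "time": time; "joint_positions": joint angles; "dq": joint speeds; "tau": joint torques, N m; "tool_pos": TCP position; "tcp_rot": TCP orientation; "contact_force": force on the tool from outside, world axes, zero at the start; "moment": the same for the moment, N m; "grip_width": finger opening in mm.
Only numpy, scipy, OpenCV 4.12 (cv2) and the standard library are available. Lean on these libraries where they do the work, as an engineer would, in place of code of your own. Each camera call takes 0.05 s, during which the arm holds its last target.

## Working session

There is one attempt and no reset: what is moved stays moved. The work goes in short steps, Python scripts to look and compute and a tool call to move; the robot and the scene stay as the last step left them, time stands still between calls to the robot, and variables do not carry over. Pictures are saved under pics/ and viewed, and the job is handed in when it is done.

Besides the shell and the picture viewer there is one more tool, called after "Request:" by a JSON object that holds its "api" and its "payload". servo_tool: Moves the arm, as the interface text tells. Its arguments: {"type":"object","properties":{"angular":{"type":"array","items":{"type":"array","items":{"type":"number"}}},"slide":{"type":"array","items":{"type":"array","items":{"type":"number"}}},"grip":{"type":"array","items":{"type":"number"}}},"required":["angular","slide","grip"]}

```bash
ls; mkdir -p pics; python3 - <<'E'
from plant import bot
import cv2,numpy as np
o=bot.get_obs(); print({k:np.round(v,3).tolist() for k,v in o.items()})
for n in ("top","side"):
    c=bot.capture(n); cv2.imwrite(f"pics/{n}0.png",c["img"]); np.savez(f"{n}0.npz",**c)
    print(n,c["fov_y"],c["cx"],c["cy"],np.round(c["R"],3).tolist(),np.round(c["t"],1), -np.array(c["R"]).T@c["t"], (c["range_z"]>0).mean())
E
```

```text
pics
{'time': 0.0, 'joint_positions': [-1.408, 0.343, 1.525, -0.0, 1.275, -0.146], 'dq': [0.0, 0.001, -0.0, -0.0, -0.001, -0.002], 'tau': [0.001, -43.124, -24.422, 0.072, 0.056, -0.0], 'tool_pos': [159.51, -499.737, 226.037], 'tcp_rot': [-3.14, -0.0, 0.309], 'contact_force': [0.05, -0.815, 0.151], 'moment': [-0.017, 0.022, -0.034], 'grip_width': 91.933}
top 50.018048877492184 322.0804915943941 232.95635747893593 [[0.029, -1.0, -0.011], [-0.997, -0.028, -0.065], [0.065, 0.012, -0.998]] [1.2000e+00 4.8530e+02 1.5659e+03] [ 382.12878154   -4.69847158 1594.25102053] 0.9961002604166667
side 46.84106660854914 325.15019723080496 247.38342107105922 [[-0.971, -0.24, 0.008], [-0.15, 0.579, -0.801], [0.188, -0.779, -0.598]] [ 470.2  140.9 1462.8] [ 202.25698399 1170.85695048  984.28299288] 0.9960026041666666
```

View pics/top0.png

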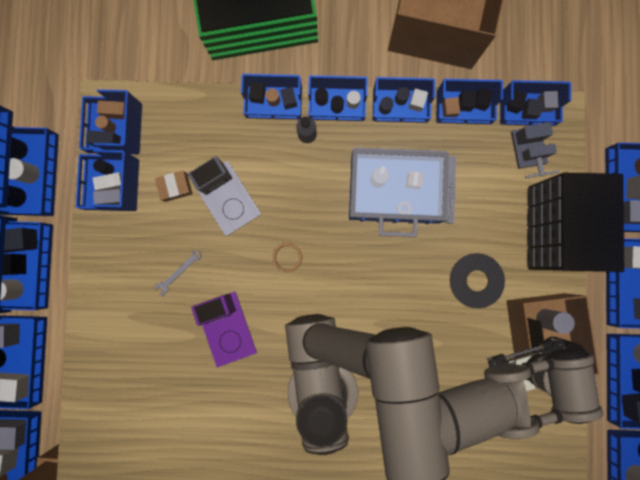

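View pics/side0.png

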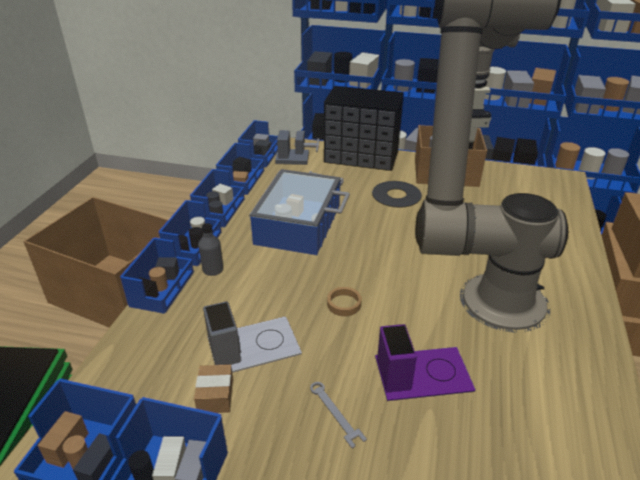

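```bash
cat > h.py <<'E'
import numpy as np,cv2
def load(n): return dict(np.load(n,allow_pickle=True))
def f(c): return 240/np.tan(np.radians(float(c["fov_y"]))/2)
def plane(c,u,v,z):
    d=np.array([(u-c["cx"])/f(c),(v-c["cy"])/f(c),1.]); R=np.array(c["R"]);C=-R.T@c["t"]; w=R.T@d
    return C+w*(z-C[2])/w[2]
def pts(c):
    v,u=np.mgrid[0:480,0:640]; Z=c["range_z"]; P=np.stack([(u-c["cx"])/f(c)*Z,(v-c["cy"])/f(c)*Z,Z],-1)
    return (P-np.array(c["t"]))@np.array(c["R"])
def wristRt(c,o):
    from scipy.spatial.transform import Rotation as Ro
    M=np.eye(4);M[:3,:3]=Ro.from_euler('xyz',o["tcp_rot"]).as_matrix();M[:3,3]=o["tool_pos"]
    W=M@np.array(c["T_tool_cam"]); c["R"]=W[:3,:3].T; c["t"]=-W[:3,:3].T@W[:3,3]; return c
def crop(img,x0,y0,x1,y1,s,name): cv2.imwrite(name,cv2.resize(img[y0:y1,x0:x1],None,fx=s,fy=s,interpolation=cv2.INTER_CUBIC))
E
python3 - <<'E'
from h import *
c=load("top0.npz")
crop(c["img"],330,130,470,245,5,"pics/tb.png"); crop(c["img"],145,145,275,245,5,"pics/ts.png")
P=pts(c)
for u,v in [(398,227),(398,235),(400,187),(380,175),(415,178),(360,155),(440,155),(360,215),(440,215),(449,190),(232,208),(240,225),(210,175),(300,300)]: print(u,v,np.round(P[v,u],0))
E
```

```text
398 227 [ 511. -220.   -2.]
398 235 [ 479. -205.  110.]
400 187 [ 619. -209.  109.]
380 175 [ 653. -150.  106.]
415 178 [ 646. -252.  110.]
360 155 [710. -91. 107.]
440 155 [ 718. -325.  103.]
360 215 [535. -95. 103.]
440 215 [ 540. -325.  111.]
449 190 [ 618. -356.   86.]
232 208 [556. 297.   7.]
240 225 [503. 269.  11.]
210 175 [638. 344. 119.]
300 300 [277.  77.  -2.]
```

View pics/tb.png

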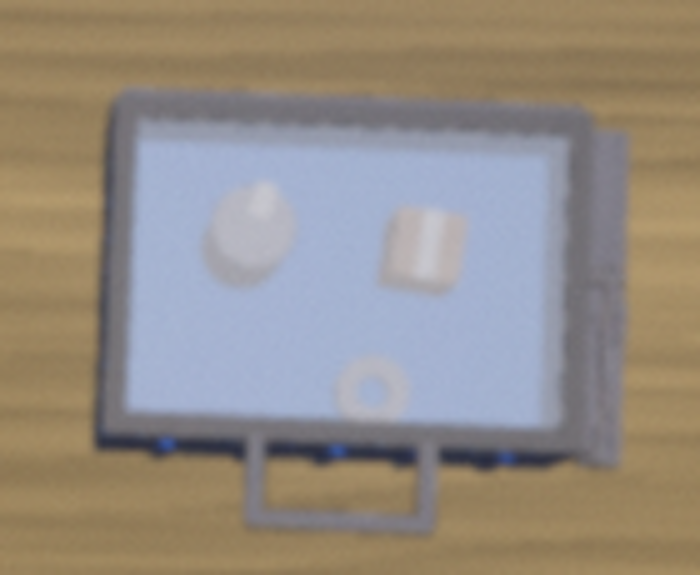

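View pics/ts.png

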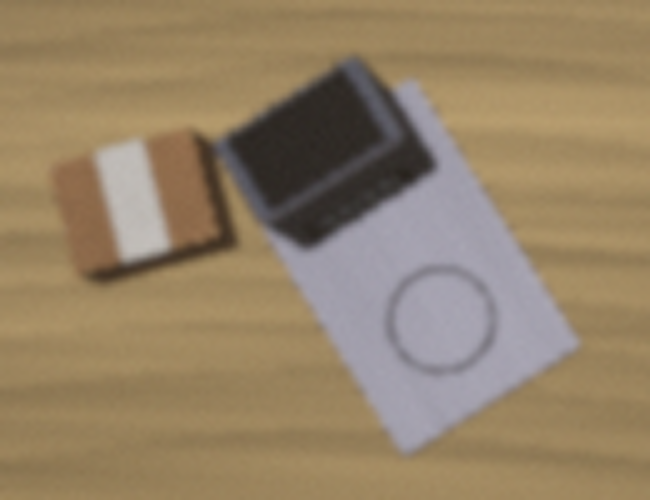

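```bash
python3 - <<'E'
from h import *
c=load("top0.npz"); P=pts(c); img=c["img"].astype(int)
# lid: height mask
m=((P[...,2]>92)&(P[...,2]<122)).astype(np.uint8); m[:140]=0;m[245:]=0;m[:,:340]=0;m[:,:]*=1;m[:,470:]=0
m=cv2.morphologyEx(m,cv2.MORPH_OPEN,np.ones((7,7)))
v,u=np.nonzero(m); X=np.array([plane(c,a,b,103.5)[:2] for a,b in zip(u,v)])
r=cv2.minAreaRect(X.astype(np.float32)); print("lid",r, np.median(P[m>0][:,2]))
# grey rim & handle by colour: low saturation grey
sub=c["img"]; hsv=cv2.cvtColor(sub,cv2.COLOR_BGR2HSV)
for p in [(398,235),(232,208),(240,230),(449,190),(380,175),(382,168)]: print(p,sub[p[1],p[0]],hsv[p[1],p[0]])
# scanner plate: low sat
ms=((hsv[...,1]<60)&(hsv[...,2]>110)).astype(np.uint8); ms2=np.zeros_like(ms); ms2[150:240,190:268]=ms[150:240,190:268]
n,l,st,ce=cv2.connectedComponentsWithStats(ms2); k=1+st[1:,4].argmax(); print(st[k])
mm=(l==k).astype(np.uint8); cv2.imwrite("pics/msk.png",cv2.resize(np.hstack([mm[140:250,140:280],m[130:240,330:470]])*255,None,fx=2.8,fy=2.8))
cn=max(cv2.findContours(mm,0,1)[0],key=len)[:,0]
W=np.array([plane(c,a,b,8)[:2] for a,b in cn]); print("plate",cv2.minAreaRect(W.astype(np.float32)))
# circle: dark pixels
g=cv2.cvtColor(sub,cv2.COLOR_BGR2GRAY)
G=g[190:228,215:252]; inner=cv2.erode(cv2.morphologyEx(mm,cv2.MORPH_CLOSE,np.ones((5,5))),np.ones((3,3)))
d=(g<135)&(inner>0)
v,u=np.nonzero(d); s=(v>192)&(v<226)&(u>218)&(u<250); W=np.array([plane(c,a,b,8)[:2] for a,b in zip(u[s],v[s])]); print(len(W))
e=cv2.minEnclosingCircle(W.astype(np.float32)); print(e, "mean",W.mean(0))
A=np.c_[2*W,np.ones(len(W))]; sol=np.linalg.lstsq(A,(W**2).sum(1),rcond=None)[0]; print("fit",sol[:2],np.sqrt(sol[2]+sol[0]**2+sol[1]**2))
E
```

```text
lid ((631.3019409179688, -207.97308349609375), (281.48919677734375, 206.5164337158203), 89.17469024658203) 106.29776335096292
(398, 235) [119 118 125] [176  14 125]
(232, 208) [178 164 168] [129  20 178]
(240, 230) [ 96 136 159] [ 19 101 159]
(449, 190) [132 124 126] [128  15 132]
(380, 175) [193 183 182] [117  15 193]
(382, 168) [204 197 196] [116  10 204]
[ 196  161   65   75 2083]
plate ((586.5642700195312, 316.2066650390625), (201.5404510498047, 132.40188598632812), 33.979698181152344)
41
((552.9590454101562, 294.73114013671875), 33.781944274902344) mean [549.49991201 301.66901038]
fit [553.5825758  294.31835504] 32.13561246491699
```

View pics/msk.png

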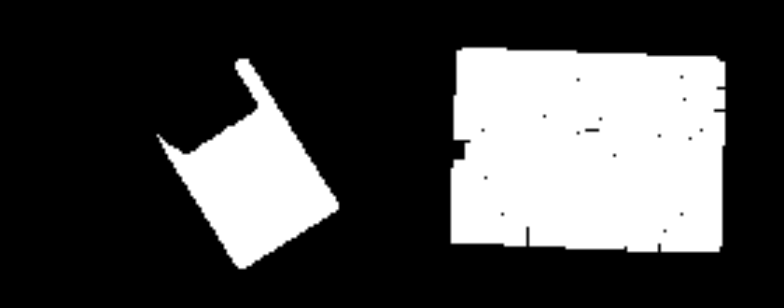

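Request:
{"api": "servo_tool", "payload": {"angular": [[0, 0, 7.15], [0, 0, 14.3], [0, 0, 21.5], [0, 0, 28.6], [0, 0, 35.8], [0, 0, 42.9], [0, 0, 50], [0, 0, 57.2], [0, 0, 64.4], [0, 0, 71.5]], "slide": [[28, 26, 5], [57, 51, 10], [85, 77, 15], [114, 103, 20], [143, 129, 24], [172, 155, 24], [201, 181, 24], [230, 207, 24], [258, 232, 24], [266, 240, 24]], "grip": [-0.35, -0.35, -0.35, -0.35, -0.35, -0.35, -0.35, -0.35, -0.35, -0.35]}}

```text
time: 0.93
tool_pos: [428.3, -256.6, 250.4]
tcp_rot: [3.141, -0.002, 1.566]
contact_force: [-0.6, -0.3, 0.0]
grip_width: 31.9
```

```bash
python3 - <<'E'
from h import *
from plant import bot
o=bot.get_obs(); c=wristRt(bot.capture("wrist"),o); np.savez("w1.npz",**c); cv2.imwrite("pics/w1.png",c["img"])
print(o["time"],o["tool_pos"],o["tcp_rot"],o["joint_positions"],o["grip_width"]); print(np.round(c["T_tool_cam"],2).tolist(),-c["R"].T@c["t"])
t=load("top0.npz"); print(plane(t,398,235,110))
E
```

```text
0.9333 [ 428.34033606 -256.63725827  250.44909846] [ 3.14067142e+00 -1.59682492e-03  1.56611785e+00] [-0.69456734  0.2763495   1.55117814  0.00187943  1.31437119 -0.69036507] 31.873203450475575
[[0.0, -0.96, -0.28, 74.29], [1.0, 0.0, 0.0, 0.21], [-0.0, -0.28, 0.96, -157.86], [0.0, 0.0, 0.0, 1.0]] [ 428.75118289 -182.59659161  408.42806629]
[ 479.13812703 -205.48008133  110.        ]
```

View pics/w1.png

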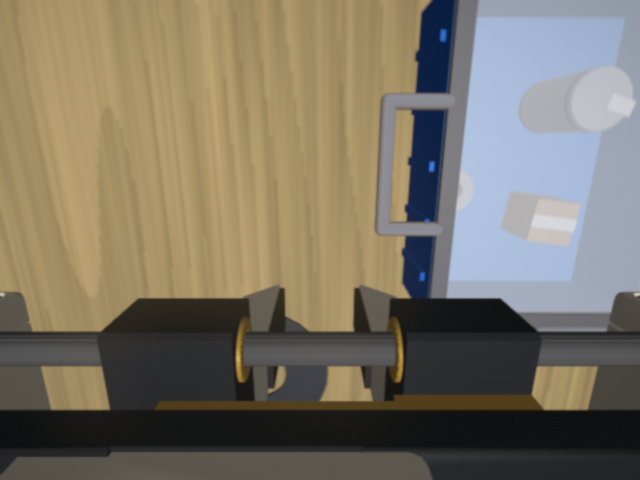

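```bash
python3 - <<'E'
from h import *
c=load("w1.npz"); im=c["img"]; hsv=cv2.cvtColor(im,cv2.COLOR_BGR2HSV)
m=((hsv[...,1]<45)&(hsv[...,2]>70)).astype(np.uint8)
L=[]
for v in range(115,216,4):
    r=np.nonzero(m[v,370:402])[0]+370
    L.append((v,r.min(),r.max(),len(r)))
print(L[::4])
p1=[(a+b)/2 for v,a,b,n in L if n<25]; vs=[v for v,a,b,n in L if n<25]
k=np.polyfit(vs,p1,1); 
for v in (100,165,230): print(v,plane(c,np.polyval(k,v),v,104))
a,b=plane(c,np.polyval(k,100),100,104),plane(c,np.polyval(k,230),230,104); print("yaw",np.arctan2(-(a-b)[0],(a-b)[1]))
# bar ends
col=np.nonzero(m[60:270,388])[0]+60; print(col.min(),col.max(),plane(c,388,col.min(),108),plane(c,384,col.max(),108))
crop(im,360,70,640,320,2.8,"pics/w1c.png")
E
```

```text
[(115, np.int64(381), np.int64(394), 14), (131, np.int64(380), np.int64(394), 15), (147, np.int64(380), np.int64(393), 14), (163, np.int64(379), np.int64(392), 14), (179, np.int64(378), np.int64(391), 14), (195, np.int64(377), np.int64(390), 14), (211, np.int64(377), np.int64(389), 13)]
100 [ 482.36080792 -154.4884561   104.        ]
165 [ 481.96707054 -203.18793941  104.        ]
230 [ 481.53428319 -256.71732599  104.        ]
yaw -0.008084866069047108
94 234 [ 481.09139156 -150.63657643  108.        ] [ 482.83119623 -259.17555424  108.        ]
```

View pics/w1c.png

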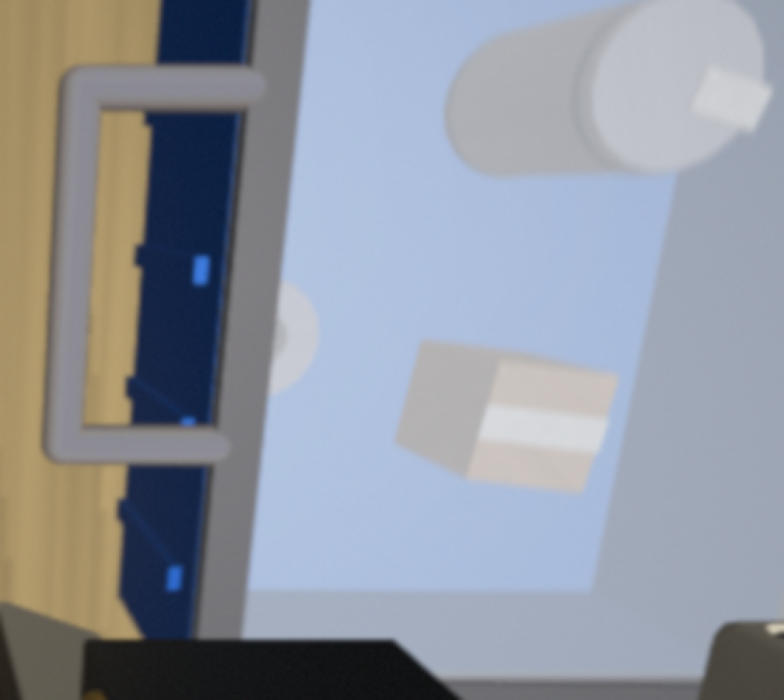

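Request:
{"api": "servo_tool", "payload": {"angular": [[0, 0, 0], [0, 0, 0], [0, 0, 0], [0, 0, 0]], "slide": [[28, 28, 0], [55, 55, 0], [55, 55, -20], [55, 55, -20]], "grip": [-0.35, -0.35, -0.35, -0.35]}}

```text
time: 1.32
tool_pos: [479.8, -203.5, 227.7]
tcp_rot: [-3.137, -0.003, 1.557]
contact_force: [-0.7, -0.6, -0.7]
grip_width: 29.9
```

Request:
{"api": "servo_tool", "payload": {"angular": [[0, 0, 0], [0, 0, 0], [0, 0, 0], [0, 0, 0], [0, 0, 0], [0, 0, 0]], "slide": [[2, -1, -40], [2, -1, -80], [2, -1, -110], [2, -1, -130], [2, -1, -143], [2, -1, -143]], "grip": [-0.35, -0.35, -0.35, -0.35, -0.35, -0.35]}}

```text
time: 1.82
tool_pos: [479.9, -206.4, 85.1]
tcp_rot: [-3.136, -0.003, 1.553]
contact_force: [-0.3, 0.3, -0.1]
grip_width: 30.0
```

```bash
python3 - <<'E'
from h import *
from plant import bot
o=bot.get_obs(); c=wristRt(bot.capture("wrist"),o); np.savez("w2.npz",**c); cv2.imwrite("pics/w2.png",c["img"])
print(o["tool_pos"],o["contact_force"])
E
```

```text
[ 479.93614665 -206.44668624   85.12259285] [-0.28124118  0.28797467 -0.07378717]
```

View pics/w2.png

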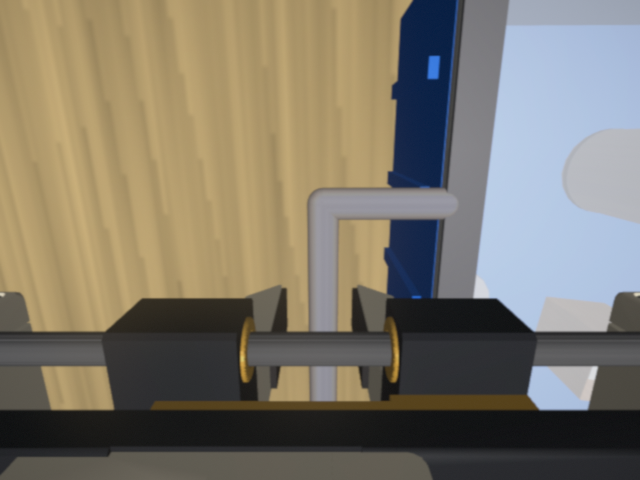

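Request:
{"api": "servo_tool", "payload": {"angular": [[0, 0, 0], [0, 0, 0], [0, 0, 0], [0, 0, 0], [0, 0, 0]], "slide": [[1, 0, 0], [1, 0, 0], [1, 0, 0], [1, 0, 0], [1, 0, 0]], "grip": [-1, -1, -1, -1, -1]}}

```text
time: 2.28
tool_pos: [481.6, -206.9, 88.9]
tcp_rot: [-3.138, 0.001, 1.557]
contact_force: [-10.5, -4.1, 7.3]
grip_width: 11.0
```

```bash
python3 - <<'E'
import numpy as np
r=245.03;b=.0163
for t in np.r_[np.arange(0.06,1.16,.06),1.16]: print(round(t,3),np.round([r*(np.cos(b)-np.cos(t+b)),r*(np.sin(t+b)-np.sin(b))],0), np.round([r*(np.cos(1.16+b)-np.cos(t+b)),r*(np.sin(t+b)-np.sin(1.16+b))],0))
E
```

```text
0.06 [ 1. 15.] [-150. -208.]
0.12 [ 2. 29.] [-149. -193.]
0.18 [ 5. 44.] [-146. -178.]
0.24 [ 8. 58.] [-143. -164.]
0.3 [12. 72.] [-139. -150.]
0.36 [17. 86.] [-134. -136.]
0.42 [ 23. 100.] [-128. -123.]
0.48 [ 30. 113.] [-121. -110.]
0.54 [ 37. 125.] [-114.  -97.]
0.6 [ 45. 138.] [-106.  -85.]
0.66 [ 54. 149.] [-97. -73.]
0.72 [ 63. 161.] [-87. -62.]
0.78 [ 74. 171.] [-77. -51.]
0.84 [ 84. 181.] [-66. -41.]
0.9 [ 96. 190.] [-55. -32.]
0.96 [108. 199.] [-43. -23.]
1.02 [120. 207.] [-31. -15.]
1.08 [133. 214.] [-18.  -8.]
1.14 [146. 220.] [-5. -2.]
1.16 [151. 222.] [0. 0.]
```

Request:
{"api": "servo_tool", "payload": {"angular": [[0, 0, 0], [0, 0, 0], [0, 0, 0], [0, 0, 0], [0, 0, 0], [0, 0, 0], [0, 0, 0], [0, 0, 0], [0, 0, 0], [0, 0, 0]], "slide": [[1, 0, 15], [2, 0, 29], [5, 0, 44], [8, 0, 58], [12, 0, 72], [17, 0, 86], [23, 0, 100], [30, 0, 113], [37, 0, 125], [45, 0, 138]], "grip": [-1, -1, -1, -1, -1, -1, -1, -1, -1, -1]}}

```text
time: 3.12
tool_pos: [524.9, -207.5, 227.3]
tcp_rot: [-3.134, 0.002, 1.556]
contact_force: [-11.5, -5.9, 4.4]
grip_width: 10.8
```

Request:
{"api": "servo_tool", "payload": {"angular": [[0, 0, 0], [0, 0, 0], [0, 0, 0], [0, 0, 0], [0, 0, 0], [0, 0, 0], [0, 0, 0], [0, 0, 0], [0, 0, 0], [0, 0, 0]], "slide": [[9, 0, 11], [18, 0, 23], [29, 0, 33], [39, -1, 43], [51, -1, 52], [63, -1, 61], [75, -1, 69], [88, -1, 76], [101, -1, 82], [104, -1, 83]], "grip": [-1, -1, -1, -1, -1, -1, -1, -1, -1, -1]}}

```text
time: 3.95
tool_pos: [632.9, -209.2, 314.0]
tcp_rot: [3.137, 0.006, 1.555]
contact_force: [-7.9, -4.2, 16.1]
grip_width: 11.1
```

```bash
python3 - <<'E'
from h import *
from plant import bot
o=bot.get_obs(); print(o["tool_pos"],o["contact_force"],o["grip_width"],o["time"])
c=bot.capture("side"); np.savez("s1.npz",**c); crop(c["img"],180,60,430,260,3.2,"pics/s1.png")
c=bot.capture("top"); np.savez("t1.npz",**c); crop(c["img"],330,120,490,260,5,"pics/t1.png")
E
```

```text
[ 632.87470282 -209.1908591   313.96481358] [-7.89234275 -4.19038065 16.14557396] 11.12075406477508 3.95
```

View pics/s1.png

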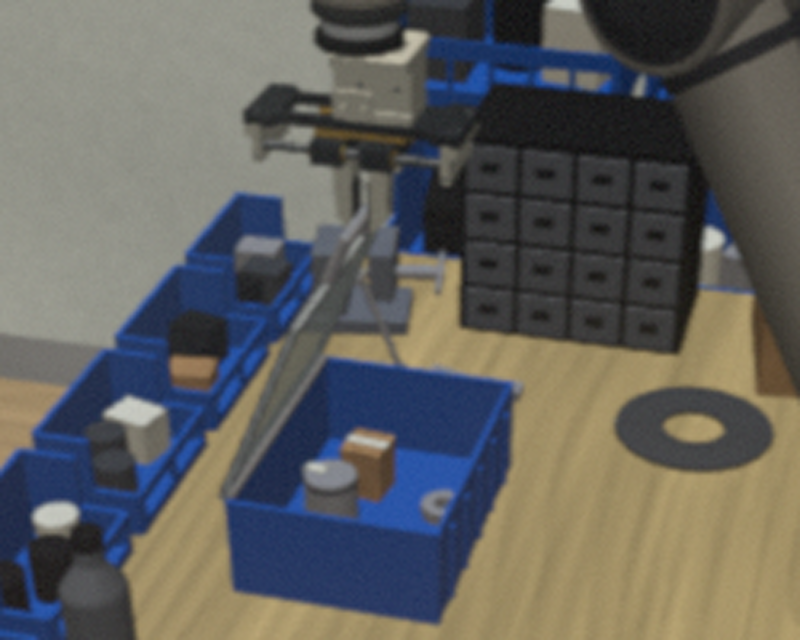

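View pics/t1.png

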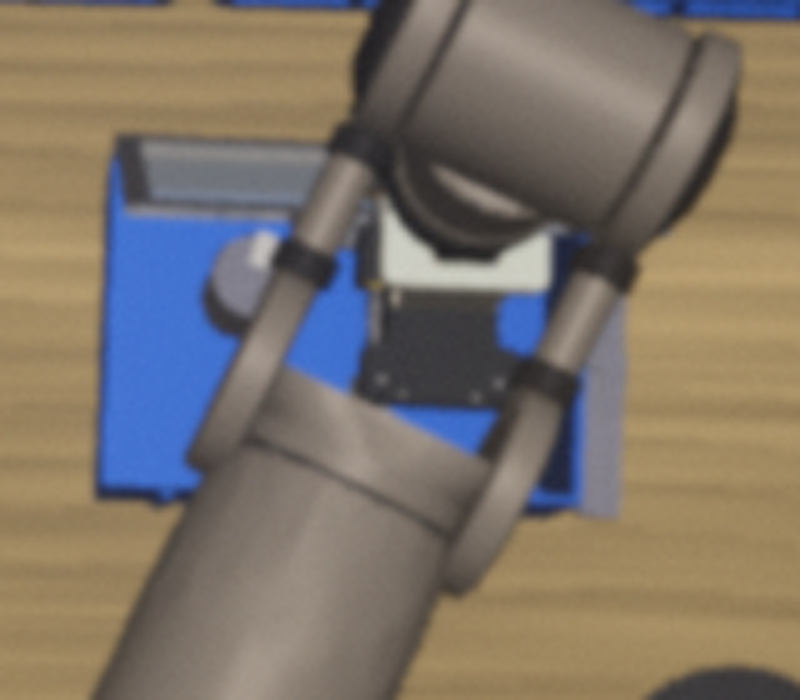

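Request:
{"api": "servo_tool", "payload": {"angular": [[0, 0, 0], [0, 0, 0], [0, 0, 0], [0, 0, 0], [0, 0, 0], [0, 0, 0]], "slide": [[-6, 0, -2], [-12, 0, -5], [-18, 0, -8], [-24, 0, -11], [-30, 0, -14], [-34, 0, -17]], "grip": [-1, -1, -1, -1, -1, -1]}}

```text
time: 4.55
tool_pos: [597.4, -208.6, 295.3]
tcp_rot: [3.139, 0.004, 1.555]
contact_force: [-6.3, -2.1, 12.0]
grip_width: 10.9
```

Request:
{"api": "servo_tool", "payload": {"angular": [[0, 0, 0], [0, 0, 0], [0, 0, 0]], "slide": [[-2, 0, -1], [-4, 0, -3], [-4, 0, -3]], "grip": [-1, -1, -1]}}

```text
time: 4.8
tool_pos: [595.5, -208.6, 294.1]
tcp_rot: [3.132, 0.005, 1.556]
contact_force: [-0.6, -2.3, 14.8]
grip_width: 11.1
```

```bash
python3 - <<'E'
from h import *
from plant import bot
c=bot.capture("side"); np.savez("s2.npz",**c); crop(c["img"],250,100,360,200,7,"pics/s2.png")
o=bot.get_obs(); print(o["tool_pos"],o["contact_force"])
E
```

```text
[ 595.5875685  -208.57975787  294.12946095] [-1.94250912 -1.98752323 14.14413165]
```

View pics/s2.png

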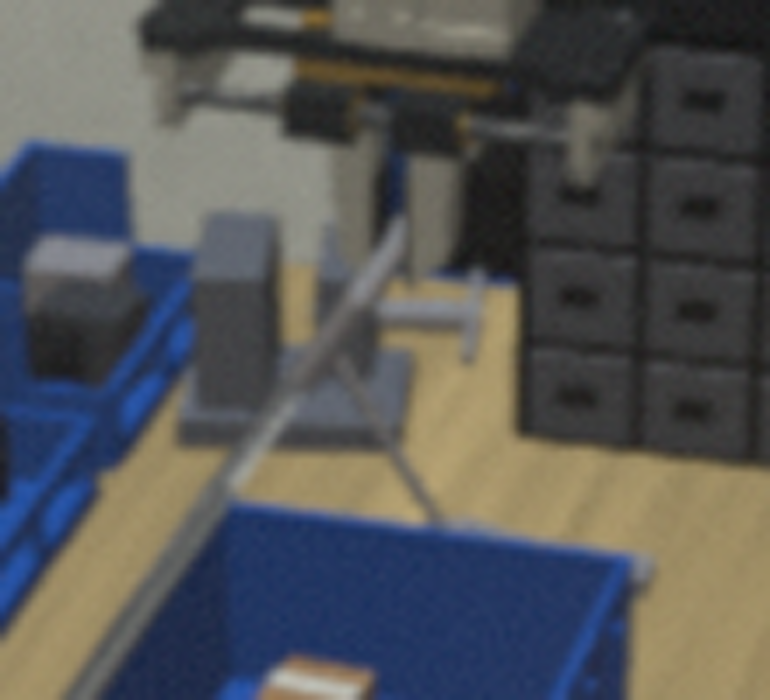

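Request:
{"api": "servo_tool", "payload": {"angular": [[0, 0, 0], [0, 0, 0], [0, 0, 0], [0, 0, 0], [0, 0, 0]], "slide": [[0, 0, 0], [0, 0, 0], [0, 0, 0], [0, 0, 0], [0, 0, 0]], "grip": [-0.7, -0.6, -0.5, -0.4, -0.4]}}

```text
time: 5.27
tool_pos: [594.3, -207.0, 288.4]
tcp_rot: [-3.141, -0.0, 1.557]
contact_force: [-0.4, -0.5, 0.3]
grip_width: 26.4
```

```bash
python3 - <<'E'
from h import *
from plant import bot
c=bot.capture("side"); np.savez("s3.npz",**c); crop(c["img"],250,100,360,200,7,"pics/s3.png")
o=bot.get_obs(); print(o["tool_pos"],o["contact_force"])
R=np.array(c["R"]);C=-R.T@c["t"]
for u,v in [(250+440/7,100+522/7),(250+340/7,100+360/7)]:
    w=R.T@np.array([(u-c["cx"])/f(c),(v-c["cy"])/f(c),1]); print(C+w*(-360-C[1])/w[1])
E
```

```text
[ 594.3852382  -207.0509818   288.28250693] [-0.72394578  0.39156486 -0.41053975]
[ 615.51378118 -360.           96.08166528]
[ 662.13163579 -360.          173.20065536]
```

View pics/s3.png

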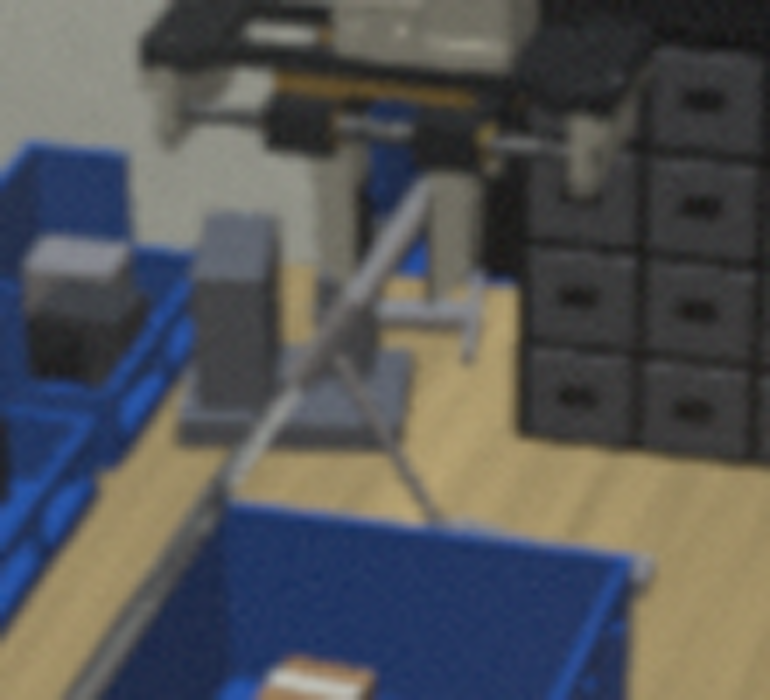

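Request:
{"api": "servo_tool", "payload": {"angular": [[0, 0, 0], [0, 0, 0], [0, 0, -7], [0, 0, -14], [0, 0, -21], [0, 0, -28], [0, 0, -35], [0, 0, -42], [0, 0, -49], [0, 0, -56]], "slide": [[0, 0, 30], [0, 0, 70], [-38, 6, 75], [-76, 12, 75], [-114, 18, 75], [-150, 24, 75], [-175, 30, 75], [-175, 35, 75], [-175, 40, 75], [-175, 45, 75]], "grip": [-0.4, -0.4, 0, 1, 1, 1, 1, 1, 1, 1]}}

```text
time: 6.15
tool_pos: [419.0, -161.9, 364.0]
tcp_rot: [3.141, -0.0, 0.572]
contact_force: [-0.7, 0.3, 1.1]
grip_width: 76.2
```

```bash
python3 - <<'E'
from h import *
from plant import bot
o=bot.get_obs(); c=wristRt(bot.capture("wrist"),o); np.savez("w3.npz",**c); cv2.imwrite("pics/w3.png",c["img"])
print(o["tool_pos"],o["tcp_rot"],o["joint_positions"],o["grip_width"])
c=bot.capture("top"); np.savez("t2.npz",**c); crop(c["img"],330,120,490,260,5,"pics/t2.png")
E
```

```text
[ 418.99183239 -161.89549942  364.03680932] [ 3.14108755e+00 -2.15163737e-04  5.72391158e-01] [-5.39617292e-01  1.23714416e-01  1.43816521e+00 -3.07787034e-05
  1.57916487e+00  4.58787665e-01] 76.24552077706863
```

View pics/w3.png

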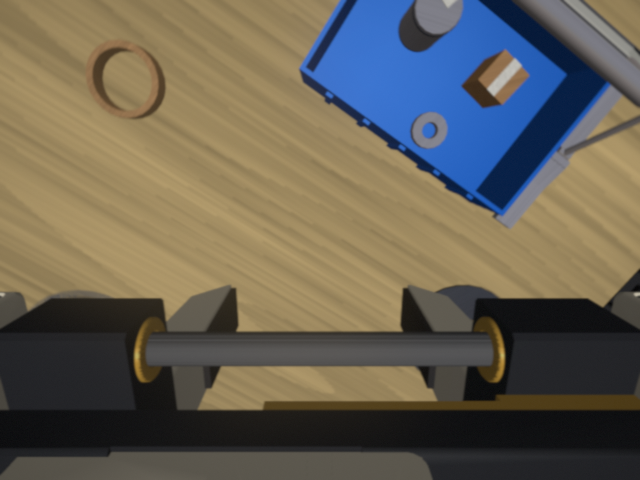

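View pics/t2.png

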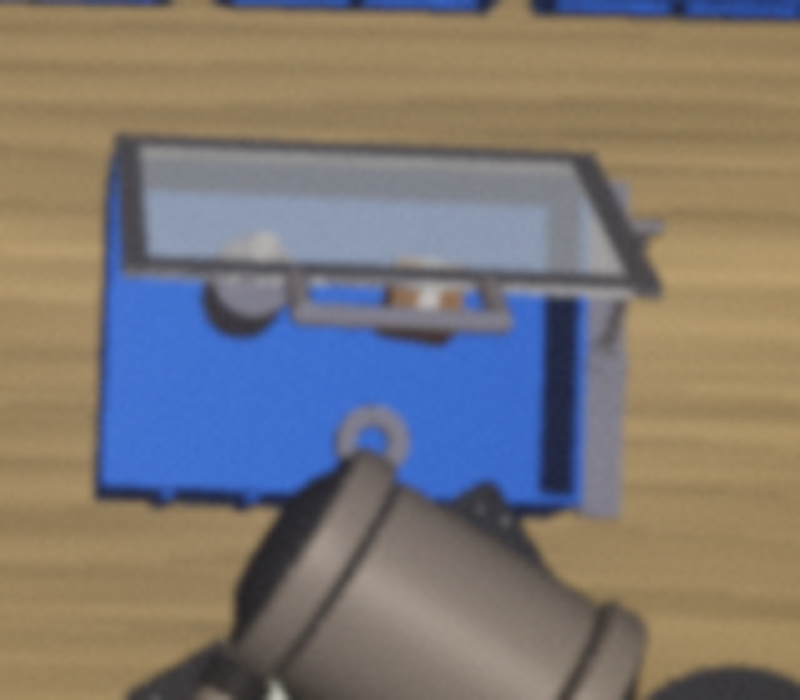

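```bash
python3 - <<'E'
from h import *
a=load("w1.npz");t=load("top0.npz");w=load("w3.npz")
print("can w1",plane(a,602.5,100,90),"top",plane(t,380.4,175,90),"w3",plane(w,437.5,12,90))
print("tab w1",plane(a,360+735/2.8,70+97/2.8,90),"top",plane(t,330+265/5,130+192/5,90))
print("carton w1",plane(a,360+545/2.8,70+430/2.8,60),"top",plane(t,330+428/5,130+243/5,60))
# bin rim corners in w3: left front (302,70), right front (502,212)
print("rim",plane(w,302,68,100),plane(w,500,213,100))
E
```

```text
can w1 [ 656.17529064 -153.95351043   90.        ] top [ 656.21797338 -153.02331695   90.        ] w3 [ 651.69445834 -156.76964775   90.        ]
tab w1 [ 672.96841707 -157.51560601   90.        ] top [ 676.08154484 -160.26687098   90.        ]
carton w1 [ 654.53266559 -261.88673091   60.        ] top [ 653.59214465 -261.78749686   60.        ]
rim [531.18777636 -69.43419541 100.        ] [ 525.27958032 -341.88645083  100.        ]
```

Request:
{"api": "servo_tool", "payload": {"angular": [[0, 0, 7.15], [0, 0, 14.3], [0, 0, 21.5], [0, 0, 28.6], [0, 0, 35.8], [0, 0, 42.9], [0, 0, 50], [0, 0, 57.2], [0, 0, 64.4], [0, 0, 71.5]], "slide": [[0, 0, 0], [0, 0, 0], [0, 0, 0], [0, 0, 0], [0, 0, 0], [0, 0, 0], [0, 0, 0], [0, 0, 0], [0, 0, 0], [0, 0, 0]], "grip": [1, 1, 1, 1, 1, 1, 1, 1, 1, 1]}}

```text
time: 7.08
tool_pos: [419.6, -162.4, 363.5]
tcp_rot: [-3.141, -0.0, 1.838]
contact_force: [0.8, 0.5, 1.0]
grip_width: 91.5
```

Request:
{"api": "servo_tool", "payload": {"angular": [[0, 0, 7.15], [0, 0, 14.3], [0, 0, 21.5], [0, 0, 28.6], [0, 0, 35.8], [0, 0, 42.9], [0, 0, 50], [0, 0, 57.2], [0, 0, 64.4], [0, 0, 71.5]], "slide": [[0, 0, 0], [0, 0, 0], [0, 0, 0], [0, 0, 0], [0, 0, 0], [0, 0, 0], [0, 0, 0], [0, 0, 0], [0, 0, 0], [0, 0, 0]], "grip": [1, 1, 1, 1, 1, 1, 1, 1, 1, 1]}}

```text
time: 7.92
tool_pos: [419.6, -162.4, 363.5]
tcp_rot: [3.141, -0.001, 3.085]
contact_force: [-0.8, 0.0, 1.4]
grip_width: 92.1
```

```bash
cat > tgt.py <<'E'
import numpy as np
from scipy.spatial.transform import Rotation as Ro
def ori(az,tilt):
    h=np.array([np.cos(az),np.sin(az),0]);k=np.array([0,0,1.]);s,c=np.sin(tilt),np.cos(tilt)
    z=s*h-c*k; x=-c*h-s*k; y=np.cross(z,x); return Ro.from_matrix(np.stack([x,y,z],1))
def rv(o,T): return np.degrees((T*Ro.from_euler('xyz',o["tcp_rot"]).inv()).as_rotvec())
E
python3 - <<'E'
from tgt import *
from plant import bot
o=bot.get_obs(); T=ori(np.radians(11.5),np.radians(33)); print(rv(o,T),T.as_euler('xyz'),o["joint_positions"])
E
```

```text
[  2.37620026 -33.03864488  14.30517733] [-3.14159265  0.57595865 -2.94087979] [-5.39864774e-01  1.26169394e-01  1.43676715e+00 -4.64433184e-05
  1.57932273e+00 -2.05445182e+00]
```

Request:
{"api": "servo_tool", "payload": {"angular": [[0.4, -5.5, 2.4], [0.8, -11, 4.8], [1.2, -16.5, 7.2], [1.6, -22, 9.5], [2, -27.5, 11.9], [2.4, -33, 14.3], [2.4, -33, 14.3]], "slide": [[20, -2, -17], [41, -5, -35], [62, -7, -53], [83, -9, -71], [103, -12, -89], [124, -14, -107], [124, -14, -107]], "grip": [1, 1, 1, 1, 1, 1, 1]}}

```text
time: 8.5
tool_pos: [542.3, -176.1, 251.9]
tcp_rot: [3.131, 0.573, -2.952]
contact_force: [-0.4, 0.8, -0.5]
grip_width: 91.9
```

```bash
python3 - <<'E'
from h import *
from plant import bot
o=bot.get_obs(); c=wristRt(bot.capture("wrist"),o); np.savez("w4.npz",**c); cv2.imwrite("pics/w4.png",c["img"])
print(o["tool_pos"],o["tcp_rot"],o["joint_positions"],o["grip_width"])
c=bot.capture("top"); np.savez("t3.npz",**c); crop(c["img"],330,120,490,260,5,"pics/t3.png")
E
```

```text
[ 542.34764615 -176.10290323  251.8891064 ] [ 3.13066747  0.57342338 -2.95237417] [-0.69500711  0.19291577  1.80825502  0.59995783  0.85622859 -2.79359305] 91.87243643989645
```

View pics/w4.png

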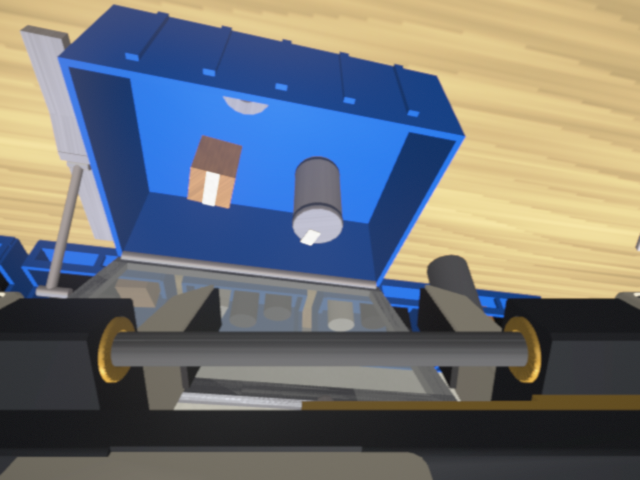

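View pics/t3.png

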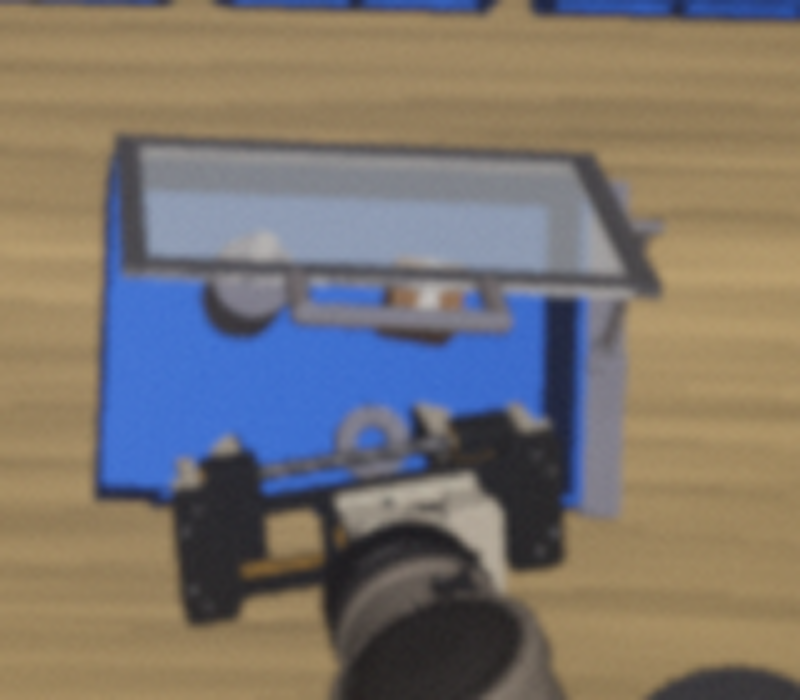

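```bash
python3 - <<'E'
from h import *
c=load("w4.npz"); crop(c["img"],270,140,370,260,5,"pics/w4c.png")
hsv=cv2.cvtColor(c["img"],cv2.COLOR_BGR2HSV)
m=((hsv[...,1]<110)).astype(np.uint8); m2=np.zeros_like(m); m2[140:260,270:370]=m[140:260,270:370]
g=cv2.cvtColor(c["img"],cv2.COLOR_BGR2GRAY)
mt=((g>205)&(m2>0)).astype(np.uint8); v,u=np.nonzero(mt); print(len(u),u.mean(),v.mean(),plane(c,u.mean(),v.mean(),90))
E
```

```text
190 310.3157894736842 236.82631578947368 [ 671.41480199 -158.72025929   90.        ]
```

View pics/w4c.png

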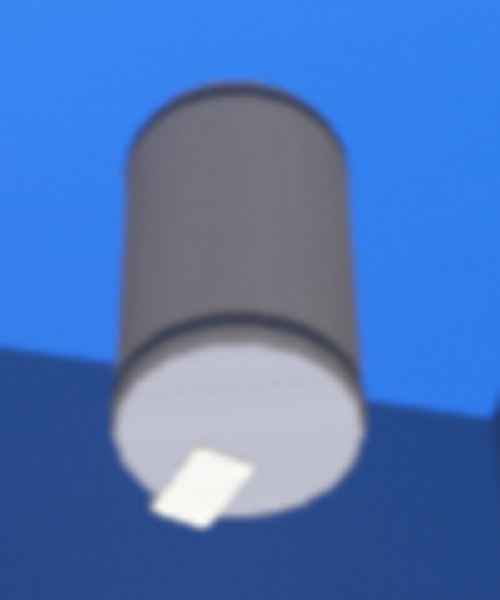

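```bash
python3 - <<'E'
from h import *
c=load("w4.npz"); p=lambda a,b: plane(c,270+a/5,140+b/5,90)[:2]
C=p(239,430); print("centre",C, "diam",p(366,430)-p(112,430),p(239,342)-p(239,518))
o,i=p(178.5,519),p(228.5,457); print("outer",o,"inner",i, np.linalg.norm(o-C))
an=lambda d:np.arctan2(d[1],d[0]); print(an(o-C),an(i-C),an(o-i),an(p(152,510)-p(203,446)),an(p(205,528)-p(254,468)), an(p(203,488)-C))
E
```

```text
centre [ 654.54312302 -154.29724928] diam [-9.12844013 48.96861282] [-48.89363607  -9.55152194]
outer [ 682.83415361 -161.51564728] inner [ 662.52665851 -154.8691001 ] 29.19739169320863
-0.24981787771440603 -0.07150664335891961 -0.3163064934024824 -0.3218352857743609 -0.3110113351607277 -0.2155087801457382
```

Request:
{"api": "servo_tool", "payload": {"angular": [[0, 0, 0], [0, 0, 0], [0, 0, 0], [0, 0, 0], [0, 0, 0], [0, 0, 0]], "slide": [[19, 4, -29], [38, 8, -58], [57, 11, -86], [76, 15, -115], [91, 18, -138], [91, 18, -138]], "grip": [1, 1, 1, 1, 1, 1]}}

```text
time: 9.1
tool_pos: [635.5, -156.1, 115.5]
tcp_rot: [3.13, 0.572, -2.953]
contact_force: [-0.7, 0.3, -0.1]
grip_width: 91.6
```

```bash
python3 - <<'E'
from h import *
from plant import bot
from tgt import *
o=bot.get_obs(); c=wristRt(bot.capture("wrist"),o); np.savez("w5.npz",**c); cv2.imwrite("pics/w5.png",c["img"])
print(o["tool_pos"],o["tcp_rot"],o["joint_positions"],rv(o,ori(np.radians(11.5),np.radians(33))))
c=bot.capture("side"); np.savez("s4.npz",**c); crop(c["img"],200,60,400,240,4,"pics/s4.png")
E
```

```text
[ 635.51842107 -156.05047108  115.54491345] [ 3.13010303  0.57167349 -2.95250931] [-0.54173818  0.50081609  1.7846584   0.7766679   0.55555029 -2.91515259] [-0.49485379 -0.34794293  0.30895977]
```

View pics/w5.png

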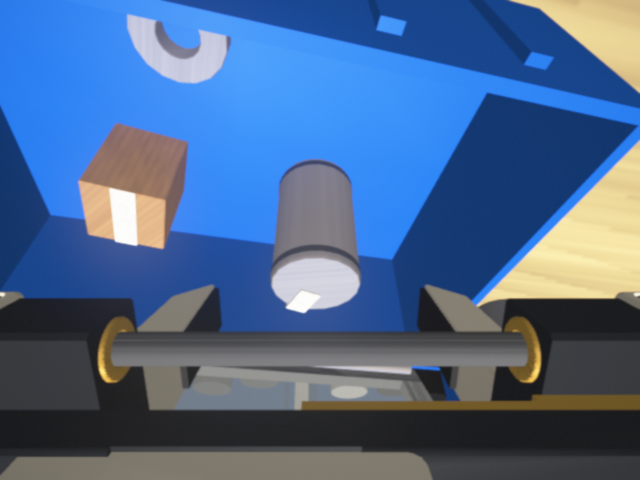

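View pics/s4.png

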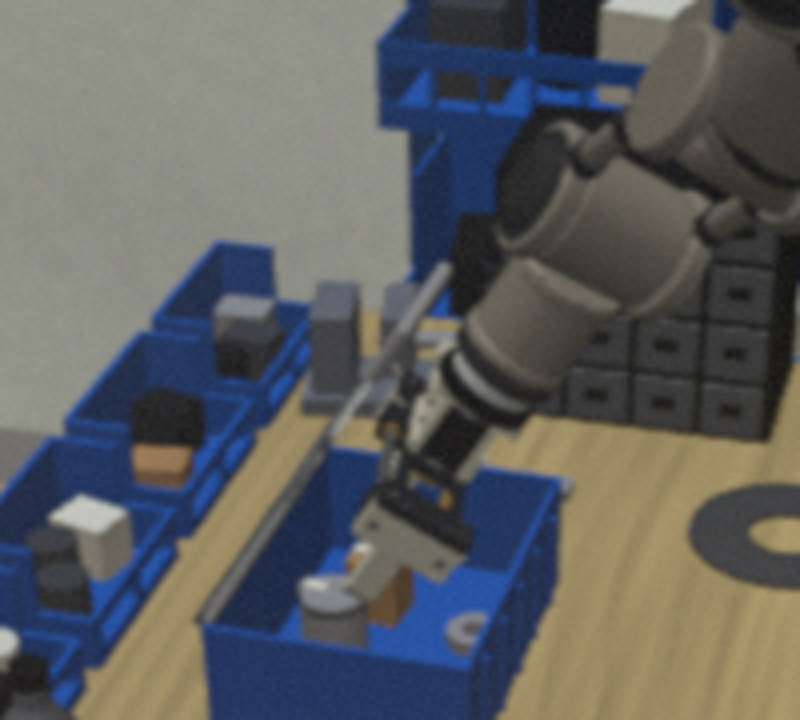

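```bash
cat > kin.py <<'E'
import numpy as np
from scipy.spatial.transform import Rotation as Ro
from scipy.optimize import least_squares
D=[([-1.408,.343,1.525,0,1.275,-.146],[159.51,-499.74,226.04],[-3.14,0,.309]),
([-.69456734,.2763495,1.55117814,.00187943,1.31437119,-.69036507],[428.34,-256.64,250.45],[3.14067,-.0016,1.56612]),
([-.539617,.123714,1.438165,0,1.579165,.4587877],[418.99,-161.9,364.04],[3.14109,-.0002,.57239]),
([-.6950071,.19291577,1.80825502,.59995783,.85622859,-2.79359305],[542.348,-176.103,251.889],[3.13066747,.57342338,-2.95237417]),
([-.54173818,.50081609,1.7846584,.7766679,.55555029,-2.91515259],[635.518,-156.05,115.545],[3.130103,.57167349,-2.95250931]),
([-.53986,.12617,1.43677,0,1.57932,-2.05445],[419.6,-162.4,363.5],[3.141,-.001,3.085])]
Y=lambda a:Ro.from_euler('y',a).as_matrix()
Z=lambda a:Ro.from_euler('z',a).as_matrix()
A=[];B=[]
for q,p,r in D:
    R=Ro.from_euler('xyz',r).as_matrix(); r0=Z(q[0])
    A.append(np.c_[r0, r0@Y(q[1])[:,2], r0@Y(q[1]+q[2])[:,[0,2]], R[:,2]]); B.append(p)
A=np.vstack(A);B=np.hstack(B); W=np.vstack([A]); sol=np.linalg.lstsq(np.vstack([A,1e-2*np.eye(7)]),np.r_[B,np.zeros(7)],rcond=None)[0]
E6=Z(q[0])  # tool rot
def fr(q,c0): return Z(q[0])@Y(q[1]+q[2])@Z(q[3])@Y(q[4])@Z(q[5]+c0)
def fk(q):
    R=fr(q,C0); r0=Z(q[0]); return r0@sol[:3]+r0@Y(q[1])[:,2]*sol[3]+r0@Y(q[1]+q[2])[:,[0,2]]@sol[4:6]+R[:,2]*sol[6],R
C0=0
c=[Ro.from_matrix(fr(q,0).T@Ro.from_euler('xyz',r).as_matrix()).as_rotvec() for q,p,r in D]
C0=np.median([x[2] for x in c])
lo=np.array([-2.53,-.77,.04,-1,.28,-3.11]);hi=np.array([2.53,2.02,2.7,4.14,2.66,3.11])
def ik(p,R,q0,lo=lo,hi=hi):
    def f(q):
        P,RR=fk(q); return np.r_[(P-p)/100,(Ro.from_matrix(RR.T@R)).as_rotvec()]
    s=least_squares(f,np.clip(q0,lo+1e-3,hi-1e-3),bounds=(lo,hi)); return s.x,np.abs(s.fun).max()
if __name__=="__main__":
    print(np.round(sol,1),np.round(A@sol-B,1).reshape(-1,3)); print(np.round(c,3))
E
python3 kin.py
```

```text
[  0.6  76.5 223.4 503.9  45.2 379.2 317.6] [[-0.   0.  -0. ]
 [ 0.   0.1  0.1]
 [ 0.   0.1 -0. ]
 [ 0.1 -0.3 -0.1]
 [-0.1 -0.   0.1]
 [-0.1  0.2 -0.1]]
[[ 0.000e+00 -0.000e+00  1.571e+00]
 [-0.000e+00  0.000e+00  1.571e+00]
 [ 0.000e+00 -0.000e+00  1.571e+00]
 [ 0.000e+00  0.000e+00  1.571e+00]
 [-0.000e+00 -0.000e+00  1.571e+00]
 [-1.000e-03  0.000e+00  1.571e+00]]
```

```bash
cat > chk.py <<'E'
from kin import *; from tgt import ori
q0=D[4][0]; G=np.array([655.5,-153.7,79.]); S=np.array([553.5,294.,82.])
for az in (11.5,6,0):
  for tilt in (33,30,27):
    a=np.radians(az);t=np.radians(tilt)
    R=ori(a,t).as_matrix(); q,e=ik(G+19*R[:,2],R,q0)
    R2=ori(a+.893,t).as_matrix(); out=[]
    for dz in (0,120):
        q2,e2=ik(S+[0,0,dz]+19*R2[:,2],R2,np.r_[q[0]+.7,q[1:]]); out+= [np.round(q2[[0,3,4,5]],2),round(e2,3)]
    ql,el=ik(G+[-30,-6,100]+19*R[:,2],R,q)
    print(az,tilt,np.round(q,2),round(e,3),"lift",np.round(ql[3:],2),round(el,3),"place",*out)
E
python3 chk.py
```

```text
11.5 33 [-0.5   0.62  1.75  0.89  0.47 -3.03] 0.0 lift [ 0.67  0.64 -2.8 ] 0.0 place [ 0.17  0.8   0.59 -3.11] 0.054 [ 0.15  0.68  0.78 -2.95] 0.0
11.5 30 [-0.49  0.62  1.72  0.73  0.5  -2.85] 0.0 lift [ 0.56  0.67 -2.68] 0.0 place [ 0.18  0.78  0.59 -3.11] 0.009 [ 0.17  0.58  0.81 -2.85] 0.0
11.5 27 [-0.47  0.63  1.68  0.59  0.54 -2.71] 0.0 lift [ 0.46  0.72 -2.58] 0.0 place [ 0.19  0.68  0.6  -3.  ] 0.0 [ 0.19  0.5   0.84 -2.76] 0.0
6 33 [-0.48  0.61  1.77  0.89  0.4  -2.92] 0.0 lift [ 0.63  0.57 -2.67] 0.0 place [ 0.18  0.88  0.51 -3.11] 0.031 [ 0.17  0.66  0.71 -2.84] 0.0
6 30 [-0.47  0.61  1.74  0.7   0.43 -2.73] 0.0 lift [ 0.52  0.62 -2.55] 0.0 place [ 0.19  0.82  0.52 -3.06] 0.0 [ 0.19  0.56  0.75 -2.74] 0.0
6 27 [-0.45  0.62  1.69  0.54  0.48 -2.57] 0.0 lift [ 0.42  0.67 -2.45] 0.0 place [ 0.21  0.67  0.54 -2.9 ] 0.0 [ 0.21  0.47  0.79 -2.65] 0.0
0 33 [-0.45  0.6   1.79  0.85  0.32 -2.78] 0.0 lift [ 0.56  0.5  -2.5 ] 0.0 place [ 0.2   0.97  0.43 -3.11] 0.009 [ 0.2   0.63  0.64 -2.71] 0.0
0 30 [-0.44  0.61  1.75  0.63  0.37 -2.55] 0.0 lift [ 0.45  0.56 -2.38] 0.0 place [ 0.21  0.82  0.44 -2.95] 0.0 [ 0.21  0.52  0.68 -2.6 ] 0.0
0 27 [-0.43  0.61  1.71  0.47  0.43 -2.39] 0.0 lift [ 0.36  0.62 -2.28] 0.0 place [ 0.23  0.65  0.48 -2.77] 0.0 [ 0.23  0.43  0.73 -2.51] 0.0
```

```bash
python3 - <<'E'
from kin import *; from tgt import *
from plant import bot
o=bot.get_obs(); G=np.array([655.5,-153.7,82.]); S=np.array([553.5,294.,85.])
T=ori(np.radians(4),np.radians(29)); R=T.as_matrix(); print("rv",rv(o,T)); tp=np.array(o["tool_pos"])
for b in (70,0):
    p=G+(19-b)*R[:,2]; print(b,p,p-tp,ik(p,R,o["joint_positions"]))
print(R[:,2])
R2=ori(np.radians(4)+.893,np.radians(29)).as_matrix(); print(ik(S+19*R2[:,2],R2,np.r_[.2,o["joint_positions"][1:]]))
E
```

```text
rv [-0.87836461  3.91404096 -7.09825959]
70 [ 630.83493893 -155.42474909  126.60560506] [-4.50780259  2.08095084  6.90449571] (array([-0.48695803,  0.46824317,  1.76407677,  0.52997847,  0.5314726 ,
       -2.53703929]), np.float64(4.5019987737759947e-13))
0 [ 664.68894432 -153.05744642   65.38222556] [ 29.3462028    4.44825351 -54.31888379] (array([-0.45310985,  0.60634541,  1.72547109,  0.61375208,  0.43387916,
       -2.60655091]), np.float64(3.5777247830992563e-11))
[ 0.48362865  0.03381861 -0.87461971]
(array([ 0.20339426,  0.55640119,  1.82113185,  0.75992555,  0.50584991,
       -2.95728628]), np.float64(5.458010201985072e-12))
```

Request:
{"api": "servo_tool", "payload": {"angular": [[-0.3, 1.3, -2.4], [-0.6, 2.6, -4.7], [-0.9, 3.9, -7.1], [-0.9, 3.9, -7.1], [-0.9, 3.9, -7.1]], "slide": [[-1.5, 1, 3], [-3, 2, 5], [-4, 2, 7], [-4, 2, 7], [-4, 2, 7]], "grip": [1, 1, 1, 1, 1]}}

```text
time: 9.62
tool_pos: [631.4, -156.4, 128.9]
tcp_rot: [-3.138, 0.51, -3.07]
contact_force: [0.0, 0.7, 0.5]
grip_width: 91.9
```

```bash
python3 - <<'E'
from h import *
from tgt import *
from plant import bot
o=bot.get_obs(); c=wristRt(bot.capture("wrist"),o); np.savez("w6.npz",**c); crop(c["img"],120,100,520,400,2,"pics/w6.png")
T=ori(np.radians(4),np.radians(29)); print(o["tool_pos"],rv(o,T),np.array(o["tool_pos"])-[664.7,-153,65.4])
E
```

```text
[ 631.36581212 -156.44610933  128.85973495] [0.16976745 0.26089634 0.01424358] [-33.33418788  -3.44610933  63.45973495]
```

View pics/w6.png

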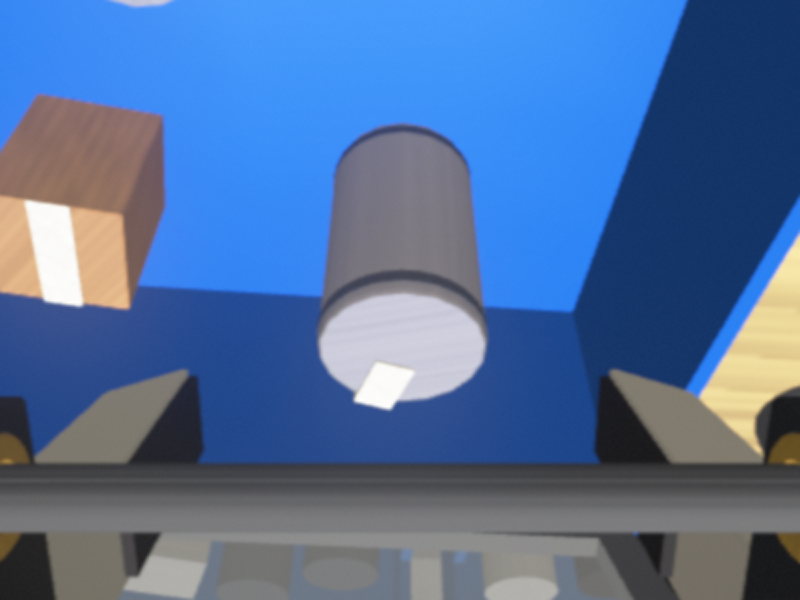

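```bash
python3 - <<'E'
from h import *
c=load("w6.npz"); p=lambda a,b: plane(c,120+a/2,100+b/2,90)[:2]
an=lambda d:np.arctan2(d[1],d[0])
print(p(402.5,345),p(487,340)-p(318,340),p(402,291)-p(402,402)); print(an(p(353,402)-p(375,361)),an(p(391,410)-p(416,370)),an(p(372,406)-p(402.5,345)),p(372,406))
E
```

```text
[ 652.71333304 -154.63327165] [-3.47679522 48.33174891] [-49.7669013   -3.66915392]
-0.2777113722507367 -0.2877223402086999 -0.24023433999919647 [ 683.12775726 -162.08374384]
```

Request:
{"api": "servo_tool", "payload": {"angular": [[0, 0, 0], [0, 0, 0], [0, 0, 0], [0, 0, 0], [0, 0, 0], [0, 0, 0]], "slide": [[9, 1, -16], [17, 2, -31], [25, 2, -47], [30, 2, -57], [33, 3, -63], [33, 3, -63]], "grip": [1, 1, 1, 1, 1, 1]}}

```text
time: 10.17
tool_pos: [663.2, -153.1, 61.5]
tcp_rot: [3.141, 0.505, -3.074]
contact_force: [-0.6, -0.0, 0.5]
grip_width: 91.7
```

```bash
python3 - <<'E'
from h import *
from tgt import *
from plant import bot
o=bot.get_obs(); c=bot.capture("wrist"); crop(c["img"],120,100,520,400,2,"pics/w7.png")
T=ori(np.radians(4),np.radians(29)); print(o["tool_pos"],rv(o,T),o["contact_force"],o["joint_positions"])
c=bot.capture("side"); np.savez("s5.npz",**c); crop(c["img"],220,90,370,240,5,"pics/s5.png")
E
```

```text
[ 663.22667685 -153.07799923   61.49045889] [-0.03296165 -0.07547642  0.1329048 ] [-0.64246111 -0.02421876  0.52441268] [-0.45383124  0.61012353  1.73170432  0.62353962  0.42620114 -2.61614732]
```

View pics/w7.png

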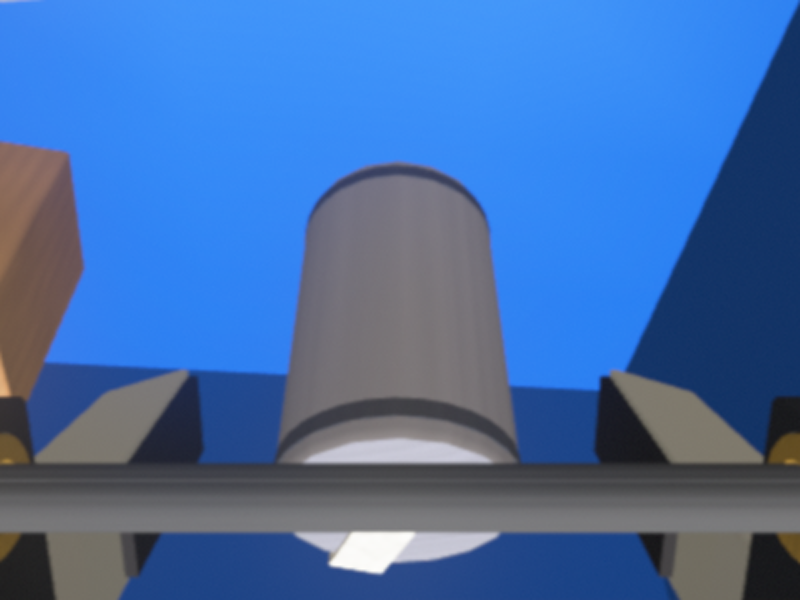

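View pics/s5.png

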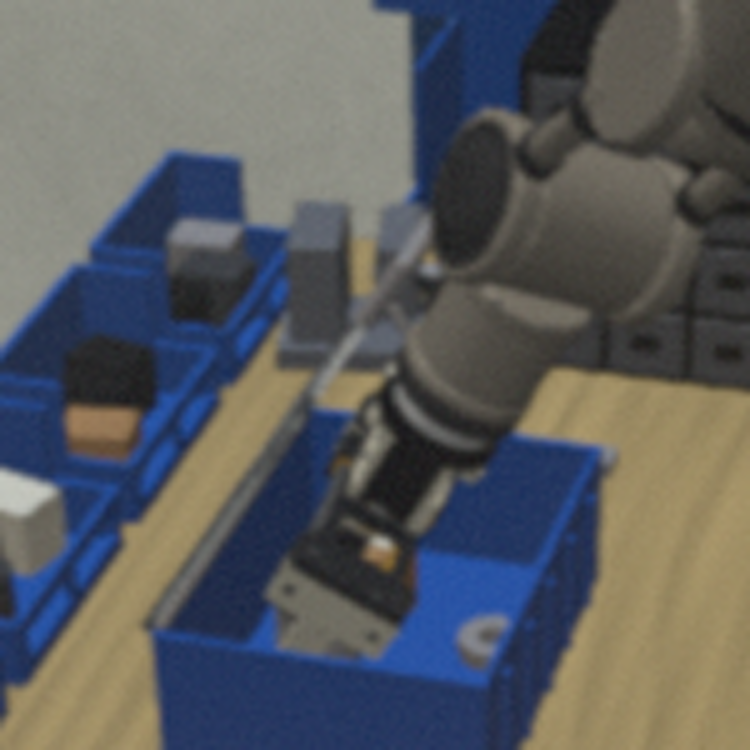

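Request:
{"api": "servo_tool", "payload": {"angular": [[0, 0, 0], [0, 0, 0], [0, 0, 0], [0, 0, 0], [0, 0, 0], [0, 0, 0], [0, 0, 0], [0, 0, 0]], "slide": [[0, 0, 3], [0, 0, 3], [0, 0, 3], [0, 0, 3], [0, 0, 3], [0, 0, 3], [0, 0, 3], [0, 0, 3]], "grip": [0.6, 0.4, 0.2, 0, -0.1, -0.2, -0.2, -0.2]}}

```text
time: 10.93
tool_pos: [663.6, -153.2, 65.8]
tcp_rot: [-3.141, 0.506, -3.074]
contact_force: [-0.2, -0.9, 0.3]
grip_width: 49.5
```

Request:
{"api": "servo_tool", "payload": {"angular": [[0, 0, 0], [0, 0, 0], [0, 0, 0], [0, 0, 0], [0, 0, 0], [0, 0, 0], [0, 0, 0], [0, 0, 0], [0, 0, 0], [0, 0, 0]], "slide": [[0, 0, 3], [-2, 0, 8], [-8, 0, 18], [-16, -1, 33], [-26, -2, 50], [-36, -3, 68], [-47, -3, 86], [-58, -4, 105], [-66, -5, 120], [-70, -5, 128]], "grip": [-0.2, -0.2, -0.2, -0.2, -0.2, -0.2, -0.2, -0.2, -0.2, -0.2]}}

```text
time: 11.77
tool_pos: [592.9, -158.6, 196.7]
tcp_rot: [-3.139, 0.509, -3.073]
contact_force: [1.0, -0.5, -2.0]
grip_width: 49.2
```

```bash
python3 - <<'E'
from h import *
from plant import bot
o=bot.get_obs(); c=wristRt(bot.capture("wrist"),o); np.savez("w8.npz",**c); cv2.imwrite("pics/w8.png",c["img"])
print(o["tool_pos"],o["tcp_rot"],o["contact_force"],o["grip_width"],o["joint_positions"])
c=bot.capture("side"); np.savez("s6.npz",**c); crop(c["img"],200,60,400,210,4,"pics/s6.png")
E
```

```text
[ 592.92477649 -158.59961991  196.6691869 ] [-3.13865126  0.50886385 -3.07339015] [ 0.97672039 -0.52953403 -2.04178486] 49.15570274257338 [-0.52998612  0.31601883  1.77679041  0.45528001  0.66672218 -2.47448811]
```

View pics/w8.png

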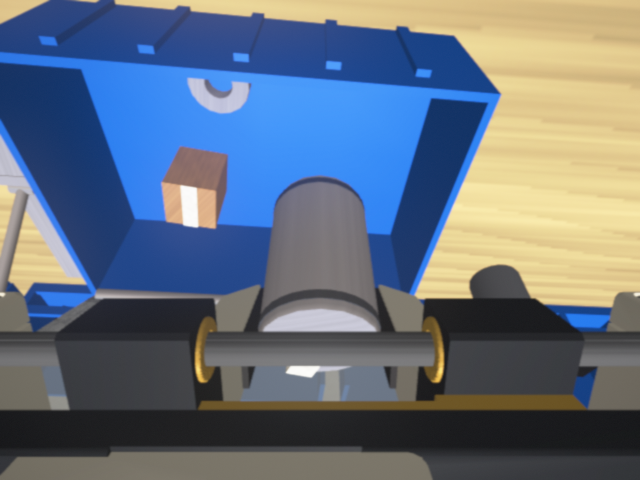

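View pics/s6.png

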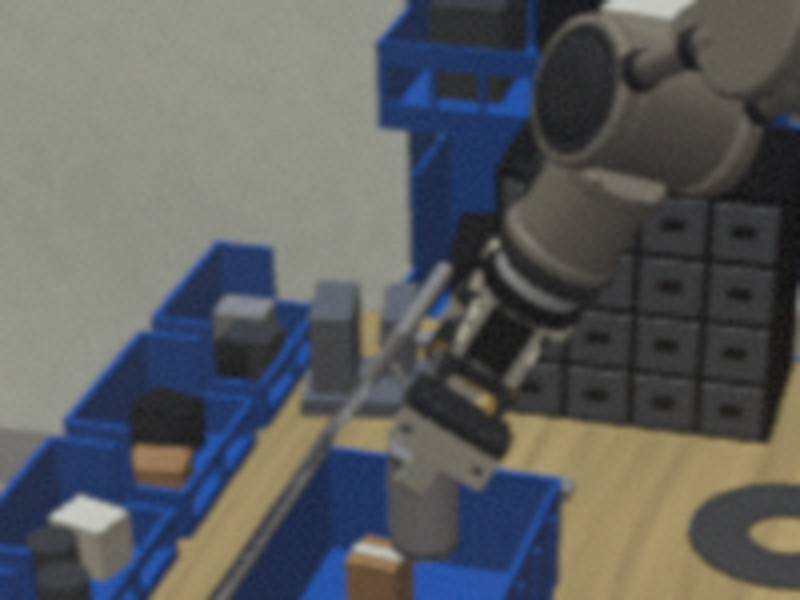

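Request:
{"api": "servo_tool", "payload": {"angular": [[0, 0, 3], [0, 0, 7], [0, 0, 12], [0, 0, 17], [0, 0, 22], [0, 0, 27], [0, 0, 32], [0, 0, 37], [0, 0, 42], [0, 0, 46]], "slide": [[-4, 15, 0], [-8, 40, 0], [-12, 75, 0], [-16, 112, 0], [-20, 150, 0], [-24, 187, 0], [-27, 225, 0], [-30, 262, 0], [-32, 300, 0], [-34, 337, 0]], "grip": [-0.2, -0.2, -0.2, -0.2, -0.2, -0.2, -0.2, -0.2, -0.2, -0.2]}}

```text
time: 12.7
tool_pos: [559.0, 180.6, 192.6]
tcp_rot: [3.141, 0.505, -2.268]
contact_force: [0.5, -0.1, -1.7]
grip_width: 49.3
```

Request:
{"api": "servo_tool", "payload": {"angular": [[0, 0, 3], [0, 0, 5], [0, 0, 5], [0, 0, 5], [0, 0, 5], [0, 0, 5], [0, 0, 5]], "slide": [[0, 35, 0], [0, 65, 0], [0, 90, -10], [0, 110, -25], [0, 120, -35], [0, 123, -40], [0, 123, -40]], "grip": [-0.2, -0.2, -0.2, -0.2, -0.2, -0.2, -0.2]}}

```text
time: 13.28
tool_pos: [558.3, 302.4, 151.3]
tcp_rot: [3.139, 0.503, -2.184]
contact_force: [-1.2, 0.0, -1.1]
grip_width: 49.7
```

```bash
python3 - <<'E'
from h import *
from tgt import *
from plant import bot
o=bot.get_obs(); c=wristRt(bot.capture("wrist"),o); np.savez("w9.npz",**c); cv2.imwrite("pics/w9.png",c["img"])
print(o["tool_pos"],o["tcp_rot"],o["contact_force"],o["grip_width"],o["joint_positions"],rv(o,ori(np.radians(55.2),np.radians(29))))
c=bot.capture("side"); np.savez("s7.npz",**c); crop(c["img"],150,200,350,380,4,"pics/s7.png")
c=bot.capture("top"); np.savez("t7.npz",**c); crop(c["img"],145,125,305,245,5,"pics/t7.png")
E
```

```text
[558.2679679  302.41492882 151.28344137] [ 3.13914869  0.50332471 -2.18378987] [-1.15388074  0.00774199 -1.12121748] 49.678789992268946 [ 0.20616173  0.428569    1.74462383  0.56438849  0.6675703  -2.71879498] [ 0.06221988 -0.19305978  0.25422808]
```

View pics/w9.png

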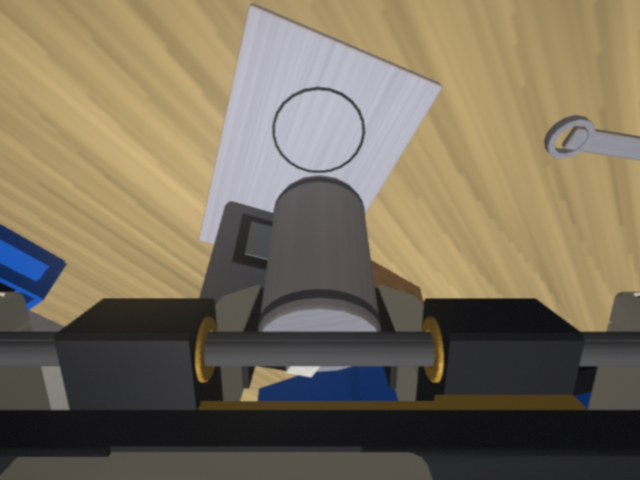

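View pics/s7.png

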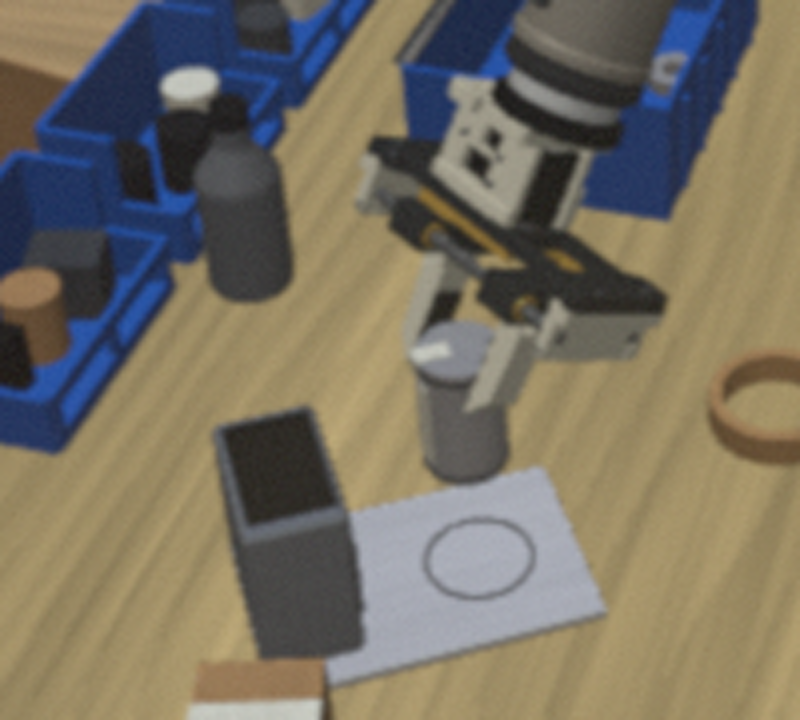

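View pics/t7.png

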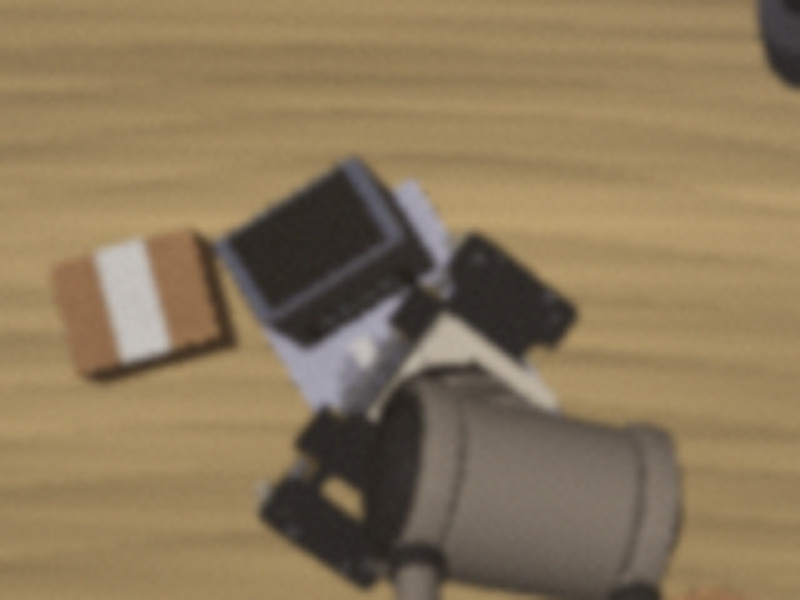

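```bash
python3 - <<'E'
from h import *
c=load("w9.npz")
g=cv2.cvtColor(c["img"],cv2.COLOR_BGR2GRAY)
d=cv2.adaptiveThreshold(g,255,0,1,21,25); m=np.zeros_like(d); m[82:176,268:370]=d[82:176,268:370]
v,u=np.nonzero(m); W=np.array([plane(c,a,b,8)[:2] for a,b in zip(u,v)])
for _ in range(3):
    A=np.c_[2*W,np.ones(len(W))]; s=np.linalg.lstsq(A,(W**2).sum(1),rcond=None)[0]; r=np.sqrt(s[2]+s[0]**2+s[1]**2); k=abs(np.linalg.norm(W-s[:2],axis=1)-r)<3; W=W[k]
print("circle",s[:2],r,len(W))
p=lambda a,b:plane(c,a,b,8)[:2]
a,b=p(255,7),p(440,86); e=a-b; print("front edge",e,np.linalg.norm(e),"yaw",np.arctan2(e[1],e[0])-np.pi/2,np.arctan2(-e[0],e[1]))
a,b=p(250,12),p(202,236); e=b-a; print("side yaw",np.arctan2(e[1],e[0]))
# canister base as seen
crop(c["img"],190,0,450,300,3*0.66,"pics/w9c.png")
t=load("t7.npz"); 
# tab top in top view and side: z of canister top
z=5+85+151.3-65.8
print("can top z",z,"tab top",plane(t,145+363/5,125+352/5,z),"side tab",plane(load("s7.npz"),150+431/4,200+352/4,z),"side ctr",plane(load("s7.npz"),150+457/4,200+351/4,z))
E
```

```text
circle [552.77954717 293.05973881] 32.15909808383791 885
front edge [  68.84892488 -102.71857938] 123.65791930243196 yaw -2.551101310191255 -2.551101310191255
side yaw 0.5980389884188508
can top z 175.5 tab top [571.23488884 306.59000077 175.5       ] side tab [565.28376704 301.2937707  175.5       ] side ctr [551.6065266  296.90564463 175.5       ]
```

View pics/w9c.png

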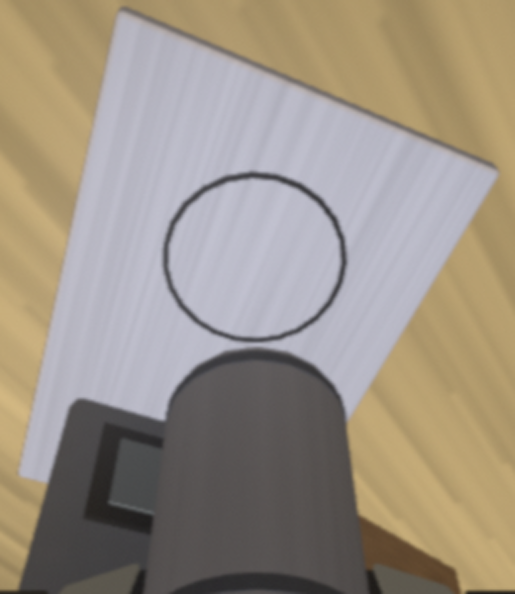

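Request:
{"api": "servo_tool", "payload": {"angular": [[0, 0, 0.2], [0, 0, 0.2], [0, 0, 0.2], [0, 0, 0.2], [0, 0, 0.2], [0, 0, 0.2]], "slide": [[0, -1, -20], [0, -1, -42], [0, -1, -60], [0, -1, -70], [0, -1, -76], [0, -1, -76]], "grip": [-0.2, -0.2, -0.2, -0.2, -0.2, -0.2]}}

```text
time: 13.93
tool_pos: [559.7, 299.9, 77.1]
tcp_rot: [3.141, 0.506, -2.182]
contact_force: [-0.6, -0.6, -2.0]
grip_width: 49.2
```

```bash
python3 - <<'E'
from h import *
from tgt import *
from plant import bot
o=bot.get_obs(); c=wristRt(bot.capture("wrist"),o); np.savez("w10.npz",**c); crop(c["img"],190,50,450,400,1.7,"pics/w10.png")
print(o["tool_pos"],o["tcp_rot"],o["contact_force"],o["joint_positions"],rv(o,ori(np.radians(55.2),np.radians(29))))
c=bot.capture("side"); np.savez("s8.npz",**c); crop(c["img"],190,240,330,380,5,"pics/s8.png")
E
```

```text
[559.70189015 299.93190137  77.12285371] [ 3.14131243  0.50571808 -2.18221674] [-0.59043359 -0.5510822  -2.03536726] [ 0.20041683  0.54152419  1.81461983  0.73335232  0.52169161 -2.92660295] [ 0.01204153 -0.02553263  0.22402822]
```

View pics/w10.png

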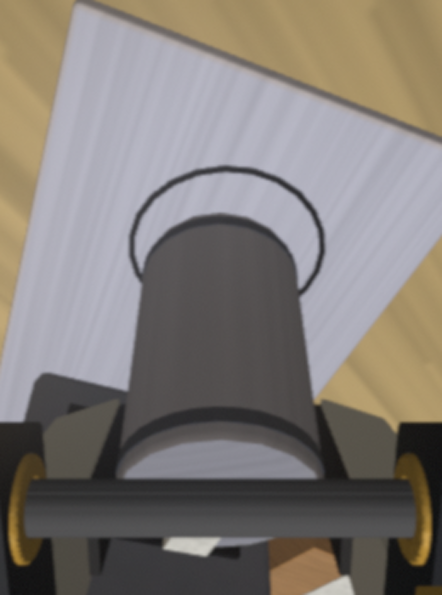

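View pics/s8.png

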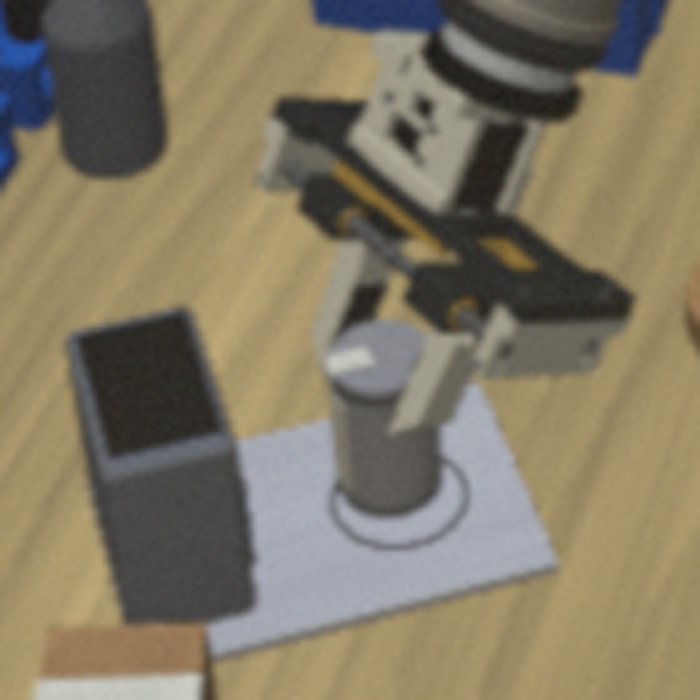

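```bash
python3 - <<'E'
from h import *
c=load("w10.npz"); p=lambda a,b,z:plane(c,190+a/1.7,50+b/1.7,z)[:2]
h=np.array([np.cos(.964),np.sin(.964)])
cam=-c["R"].T@c["t"]; n=p(220,214.5,16.3); C=n+25*(n-cam[:2])/np.linalg.norm(n-cam[:2]); print("base centre",C,"cam",cam, "sides",p(143,275,16.3),p(298,285,16.3),(p(143,270,16.3)+p(298,270,16.3))/2)
print("tab outer-corner dir",p(165,550,101.3),p(208,556,101.3))
s=load("s8.npz"); q=lambda a,b,z:plane(s,190+a/5,240+b/5,z)[:2]
# side view top ellipse: left 325 right 428 -> tab
print("side: top ctr",q(378,357,101.3),"tab mid",q(349,359,101.3), "circle",q(400,495,8))
L,Rr=q(331,350,101.3),0
print("tab edges dir", q(325,355,101.3)-q(365,343,101.3), q(330,376,101.3)-q(375,362,101.3))
# near bottom edge in side
n=q(390,515,16.3); cm=-s["R"].T@s["t"]; print("side base", n-25*(cm[:2]-n)/np.linalg.norm(cm[:2]-n))
E
```

```text
base centre [556.63905558 295.01138351] cam [478.15977374 182.16412756 178.69239064] sides [577.24813379 279.51367101] [537.09943138 313.07973411] [554.8329767  292.61051549]
tab outer-corner dir [581.85874498 305.17244971] [574.56627167 314.6102149 ]
side: top ctr [553.62215996 294.70807645] tab mid [566.11072489 299.28484479] circle [549.33355844 290.87837956]
tab edges dir [15.20959011 12.21823223] [16.90466891 13.87627821]
side base [556.15839559 288.66539843]
```

Request:
{"api": "servo_tool", "payload": {"angular": [[0, 0, 0], [0, 0, 0], [0, 0, 0], [0, 0, 0], [0, 0, 0]], "slide": [[-2, 0, -1], [-2.5, 0, -3], [-2.5, 0, -5], [-2.5, 0, -6], [-2.5, 0, -6]], "grip": [-0.2, -0.2, -0.2, -0.2, -0.2]}}

```text
time: 14.45
tool_pos: [557.0, 300.9, 71.6]
tcp_rot: [-3.141, 0.506, -2.18]
contact_force: [0.0, 0.1, -2.0]
grip_width: 49.8
```

Request:
{"api": "servo_tool", "payload": {"angular": [[0, 0, 0], [0, 0, 0], [0, 0, 0]], "slide": [[0, 0, -0.5], [0, 0, -1], [0, 0, -1]], "grip": [-0.2, -0.2, -0.2]}}

```text
time: 14.7
tool_pos: [557.1, 300.8, 70.6]
tcp_rot: [-3.141, 0.506, -2.18]
contact_force: [0.4, 0.6, -0.5]
grip_width: 49.6
```

Request:
{"api": "servo_tool", "payload": {"angular": [[0, 0, 0], [0, 0, 0], [0, 0, 0]], "slide": [[0, 0, -0.5], [0, 0, -1], [0, 0, -1]], "grip": [-0.2, -0.2, -0.2]}}

```text
time: 14.95
tool_pos: [557.0, 300.8, 69.6]
tcp_rot: [-3.141, 0.506, -2.181]
contact_force: [-0.1, -0.1, -0.8]
grip_width: 49.6
```

```bash
python3 - <<'E'
from h import *
from plant import bot
o=bot.get_obs(); c=wristRt(bot.capture("wrist"),o); np.savez("w11.npz",**c); crop(c["img"],190,50,450,400,1.7,"pics/w11.png")
c=bot.capture("side"); np.savez("s9.npz",**c); crop(c["img"],190,240,330,380,5,"pics/s9.png")
o=bot.get_obs(); print(o["contact_force"],o["tool_pos"])
E
```

```text
[-0.13354117 -0.50553176 -0.54541727] [557.06446013 300.80230657  69.72368972]
```

View pics/w11.png

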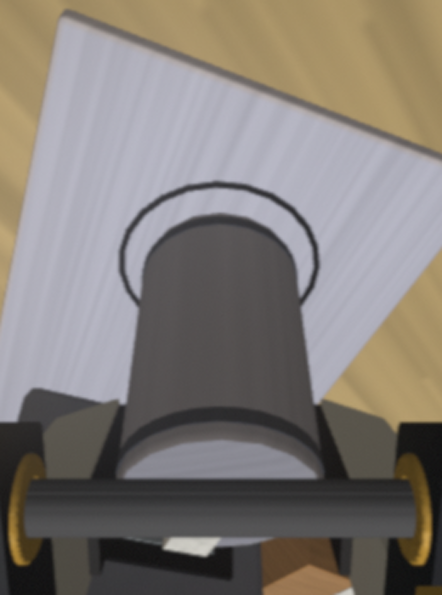

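View pics/s9.png

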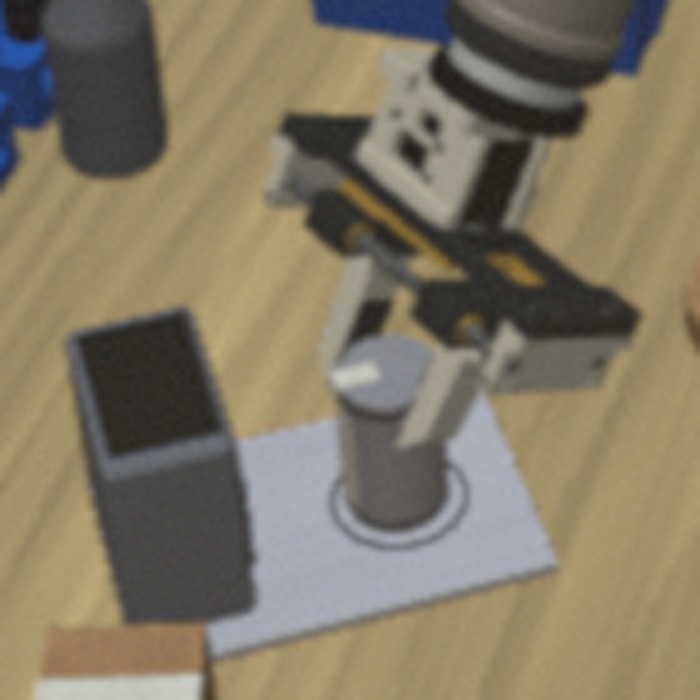

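```bash
python3 - <<'E'
from h import *
c=load("w11.npz"); p=lambda a,b,z:plane(c,190+a/1.7,50+b/1.7,z)[:2]
for z in (8,9.5): print("near gap",np.linalg.norm(p(219,214.5,z)-p(219,183,8)))
s=load("s9.npz"); q=lambda a,b,z:plane(s,190+a/5,240+b/5,z)[:2]
# side: circle near bottom 548, canister near 529
for z in (8,9.5): print("side near gap",np.linalg.norm(q(397,529,z)-q(400,547.5,8)), "lateral ctr can", q(396,500,8)-q(400,500,8))
e1=q(331,372,93.5)-q(372,360,93.5); e2=q(335,390,93.5)-q(383,374,93.5); print("tab", np.arctan2(e1[1],e1[0]),np.arctan2(e2[1],e2[0]))
E
```

```text
near gap 11.142103600863113
near gap 10.102131566583294
side near gap 12.00994349734697 lateral ctr can [1.86172631 0.47557567]
side near gap 10.59342989681907 lateral ctr can [1.86172631 0.47557567]
tab 0.6640689136289124 0.7127857493280023
```

Request:
{"api": "servo_tool", "payload": {"angular": [[0, 0, 0], [0, 0, 0], [0, 0, 0]], "slide": [[-0.5, 0, -0.5], [-0.5, 0, -1], [-0.5, 0, -1]], "grip": [-0.2, -0.2, -0.2]}}

```text
time: 15.3
tool_pos: [556.6, 300.8, 68.8]
tcp_rot: [-3.141, 0.507, -2.18]
contact_force: [-0.1, 0.2, -0.8]
grip_width: 49.4
```

Request:
{"api": "servo_tool", "payload": {"angular": [[0, 0, 0], [0, 0, 0], [0, 0, 0]], "slide": [[0, 0, -0.5], [0, 0, -0.5], [0, 0, -0.5]], "grip": [-0.2, -0.2, -0.2]}}

```text
time: 15.55
tool_pos: [556.7, 300.9, 68.7]
tcp_rot: [-3.141, 0.507, -2.18]
contact_force: [-2.0, -1.8, 4.9]
grip_width: 49.5
```

Request:
{"api": "servo_tool", "payload": {"angular": [[0, 0, 0], [0, 0, 0], [0, 0, 0], [0, 0, 0], [0, 0, 0], [0, 0, 0]], "slide": [[0, 0, 0], [0, 0, 0], [0, 0, 0], [0, 0, 0], [0, 0, 0], [0, 0, 0]], "grip": [0.12, 0.2, 0.4, 0.7, 1, 1]}}

```text
time: 16.05
tool_pos: [556.6, 300.8, 68.1]
tcp_rot: [-3.141, 0.506, -2.18]
contact_force: [0.4, -0.7, 0.6]
grip_width: 77.2
```

```bash
python3 - <<'E'
from h import *
from plant import bot
o=bot.get_obs(); c=wristRt(bot.capture("wrist"),o); np.savez("w12.npz",**c); crop(c["img"],120,50,520,450,1.4,"pics/w12.png")
print(o["contact_force"],o["tool_pos"],o["grip_width"])
E
```

```text
[ 0.42436453 -0.74014683  0.61522724] [556.57543675 300.80793262  68.1127066 ] 77.20916405041196
```

View pics/w12.png

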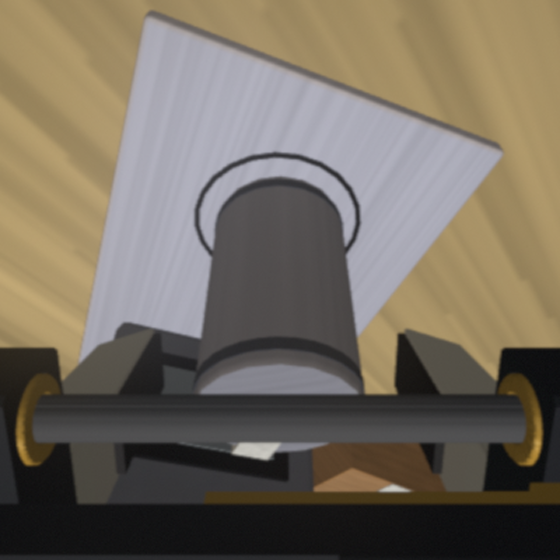

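Request:
{"api": "servo_tool", "payload": {"angular": [[0, 0, 0], [0, 0, 0], [0, 0, 0], [0, 0, 0], [0, 0, 0], [0, 0, 0], [0, 0, 0], [0, 0, 0], [0, 0, 0]], "slide": [[-3, -4, 9], [-8, -12, 26], [-17, -24, 52], [-28, -40, 87], [-39, -56, 122], [-50, -72, 157], [-75, -95, 170], [-95, -120, 170], [-100, -130, 170]], "grip": [1, 1, 1, 1, 1, 1, 1, 1, 1]}}

```text
time: 16.85
tool_pos: [454.0, 169.2, 239.7]
tcp_rot: [-3.138, 0.507, -2.179]
contact_force: [0.3, 0.3, -0.4]
grip_width: 91.8
```

```bash
python3 - <<'E'
from h import *
from plant import bot
o=bot.get_obs(); c=wristRt(bot.capture("wrist"),o); np.savez("w13.npz",**c); crop(c["img"],0,0,640,480,1.25,"pics/w13.png")
print(o["contact_force"],o["tool_pos"],o["time"])
c=bot.capture("top"); np.savez("t13.npz",**c); crop(c["img"],165,135,275,245,6,"pics/t13.png")
c=bot.capture("side"); np.savez("s13.npz",**c); crop(c["img"],190,60,350,380,2,"pics/s13.png")
E
```

```text
[ 0.29695963  0.28082495 -0.39606267] [454.03785032 169.17183046 239.72717355] 16.85
```

View pics/w13.png

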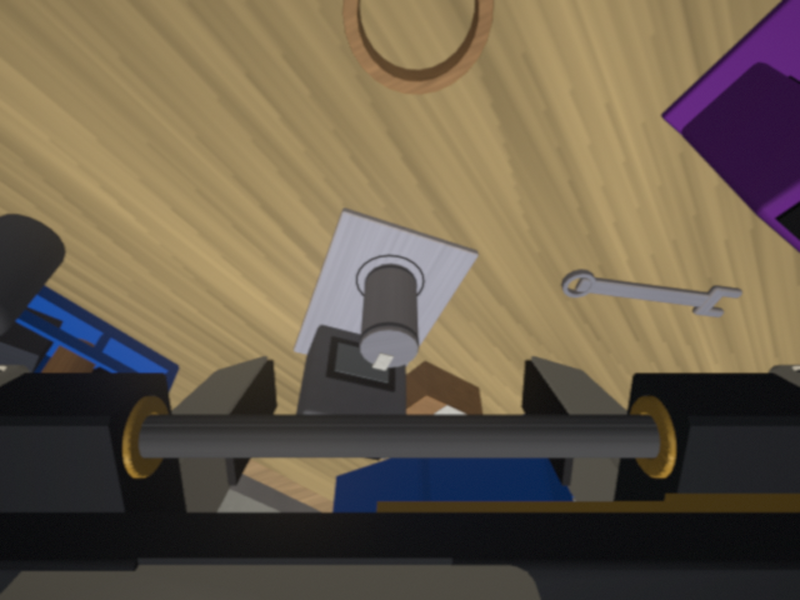

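View pics/t13.png

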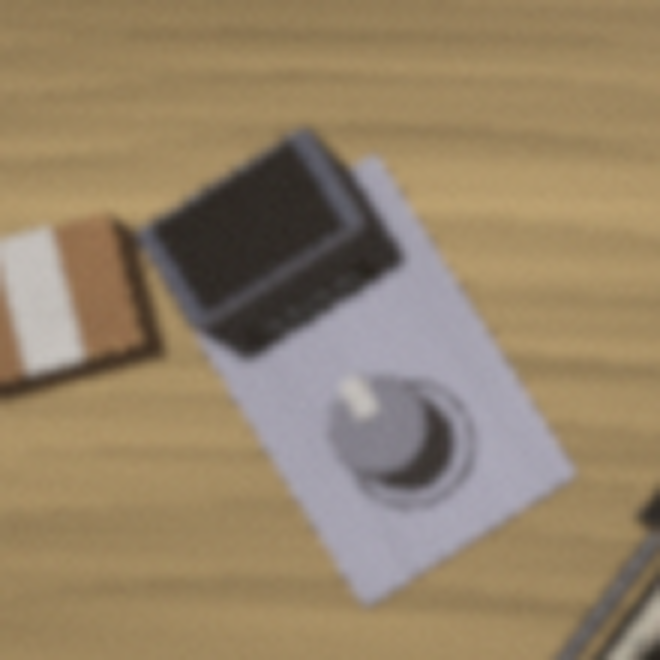

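View pics/s13.png

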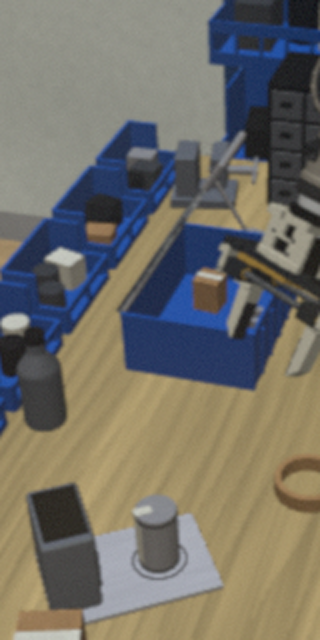

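```bash
python3 - <<'E'
from h import *
t=load("t13.npz"); p=lambda a,b,z=93:plane(t,165+a/6,135+b/6,z)[:2]
an=lambda d:np.arctan2(d[1],d[0])
im=cv2.cvtColor(t["img"],cv2.COLOR_BGR2GRAY)
C=p(378,426); print("top ctr",C,"tab dirs",an(p(357,396)-C),an(p(348,378)-p(368,415)),an(p(338,381)-p(357,419)),an(p(360,374)-p(380,411)))
print("circle", p((328+478)/2+8,442,8))
w=load("w13.npz"); crop(w["img"],270,190,360,310,6.5,"pics/w13c.png")
crop(load("s13.npz")["img"],240,295,300,355,10,"pics/s13c.png")
E
```

```text
top ctr [551.70404398 292.74032556] tab dirs 0.6452666473108918 0.5317027766829598 0.5004561506744537 0.5314517261516363
circle [553.45271305 292.13608161]
```

View pics/w13c.png

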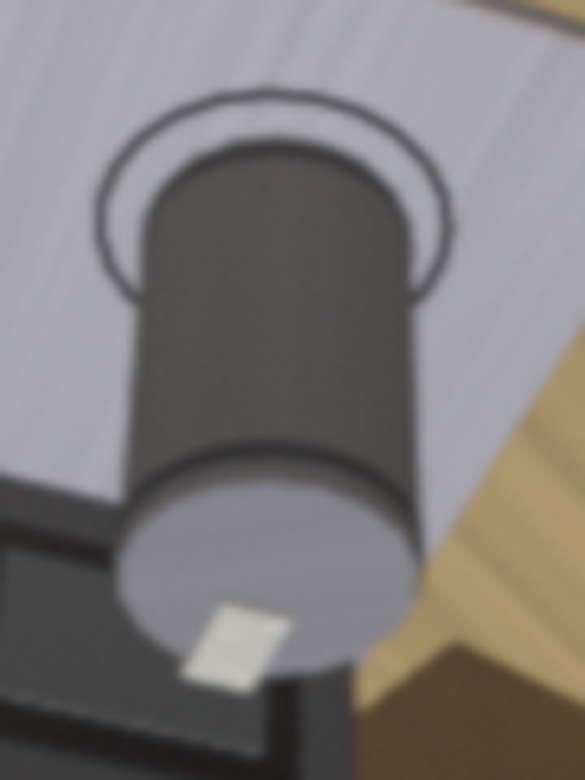

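View pics/s13c.png

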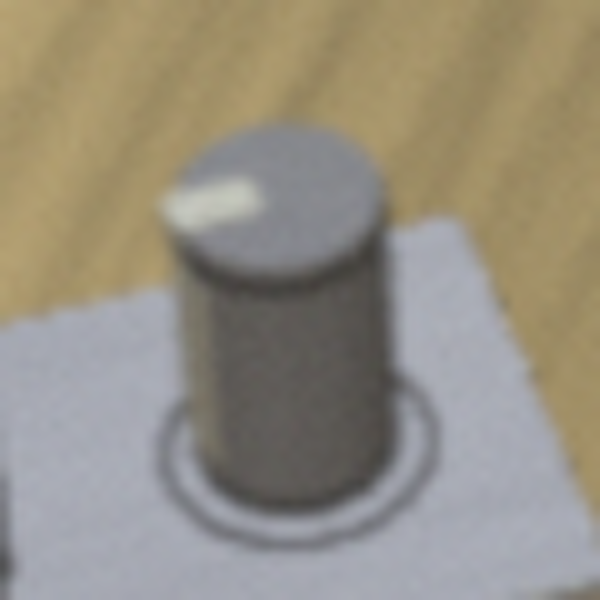

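```bash
python3 - <<'E'
from h import *
w=load("w13.npz"); p=lambda a,b,z=93:plane(w,270+a/6.5,190+b/6.5,z)[:2]
an=lambda d:np.arctan2(d[1],d[0])
C=p(270,577); print("top",C,an(p(181,675)-p(222,603)),an(p(255,693)-p(293,620)),an(p(237,648)-C),an(p(218,684)-C),np.linalg.norm(p(218,684)-C))
cam=(-w["R"].T@w["t"])[:2]
print("near gap",np.linalg.norm(p(276,145,8)-p(276,93,8)), p(276,145,8)-p(276,93,8))
s=load("s13.npz"); q=lambda a,b,z=93:plane(s,240+a/10,295+b/10,z)[:2]
C=q(285,200); print("side top",C,an(q(168,214)-q(262,192)),an(q(165,203)-q(255,181)),an(q(178,228)-q(265,207)),an(q(215,204)-C))
print("side gap near",q(290,512,8)-q(290,547,8),"left",q(203,450,8)-q(160,450,8),"right",q(437,450,8)-q(393,450,8))
import math
# label on side visible band: columns 182..222 at mid height; axis col ~ 290
E
```

```text
top [550.97310673 292.64125556] 0.5908873834303899 0.6389377775767828 0.659126677231443 0.6468320964129992 29.661510515965194
near gap 11.939025200256454 [6.95880349 9.70130799]
side top [546.55126638 296.23472668] 0.5840945150212201 0.5990543364622505 0.592914858466655 0.333283092605459
side gap near [  3.55391604 -10.5910399 ] left [-10.00245186  -2.55511387] right [-10.24409943  -2.61684244]
```

```bash
python3 - <<'E'
from h import *
a=load("t2.npz")["img"]; b=load("t13.npz")["img"]
crop(np.hstack([a[120:260,330:490],b[120:260,330:490]]),0,0,320,140,2.5,"pics/cmp.png")
E
```

```text
(no output)
```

View pics/cmp.png

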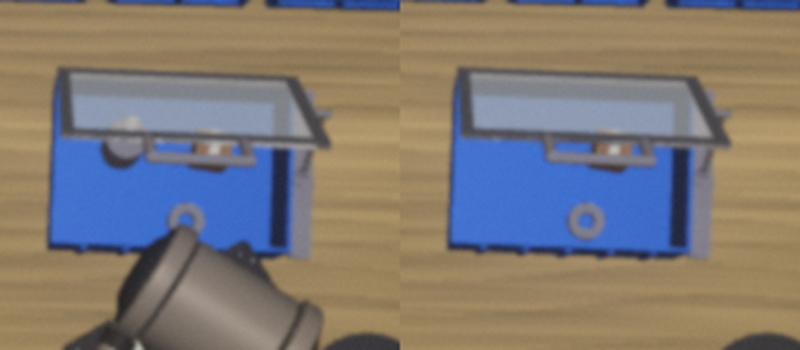

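The before and after views match: the lid is still propped, the carton and bearing have not moved, and the canister is gone from the bin. I'll hand the job in.

```bash
python3 - <<'E'
from plant import bot
print(bot.close_job())
E
```

```text
the job is handed in; nothing more can be done
None
```

I lifted the lid by its handle to about 1.17 rad, let it down on the stay at about 1.0 rad and let go. I then gripped the canister under the lid with the tool tilted, set it down upright in the scanner's circle, and backed the arm clear. The job was handed in at about 17 s, and no verdict was reported.

- **Lid:** the last top and side pictures show it still propped. The stay's foot measured within about 5 mm of where it should be when caught.
- **Canister position:** it is within about 1–2 mm of the circle's centre. The gaps around its base look even in the wrist and side views. They measured 10–12 mm rather than the 7 mm expected, and I did not explain the difference. It touched down at about 5 N and stayed upright after release.
- **Label direction:** the wrist view gave about 0.61 rad and the side view 0.59, against 0.594 for the scanner. The coarser top view gave anywhere from 0.50 to 0.65 depending on how I measured it. The scanner's turn is also more than the 0.4 rad the task allowed for, but its plate edges and circle agreed in two cameras.
- **Other objects:** the carton and bearing match the before and after top pictures. I did not measure the objects on the bench individually; the arm stayed clear of them. The largest wrist force I saw in the readings was under 25 N.

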